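# Hook the wheel lock key out of its deep well

## Robot

A 6-joint arm with a two-finger parallel gripper is mounted at the origin on the work surface. World frame = base frame: x ahead of the robot, y to its left, z up, the work surface at z = 0. Lengths are in mm, angles in rad, forces in N, time in s.
With the tool pointing down it reaches from about 275 to 750 mm from the base axis. Payload 10.2 kg.
Tool frame: the origin (TCP) lies at the very end of the fingers, on their centre line; the grasp point (between the pads) lies 19 mm behind it; z points along the fingers, y is the direction in which the jaws open and shut (so a half turn about z gives the same grasp; the last joint's range is limited). The gripper opens to 85 mm and grips with 20 to 120 N. Pads are 22 mm wide; open, the fingers measure 114 mm over their backs; the gripper's body (76 mm by 85 mm) begins 54 mm behind the grasp point. The pads swing forward as they close: fully open they stand 13 mm farther back than shut.
Start: joints at [1.034, 0.313, 1.498, -0, 1.331, -0.223], TCP at [162.067, 499.365, 231.294] pointing down, gripper open.
Joint ranges: [-2.94, 2.94], [-0.97, 2.17], [0.19, 2.56], [-1.23, 4.37], [0.02, 3.11], [-2.88, 2.88]. Speed limits (rad/s): [2.39, 2.39, 3.01, 3.14, 3.14, 3.14].

## Interface

Orientations are given as a unit quaternion [w, x, y, z].
In Python, from rig import ctrl, eyes, order gives the robot as it stands.
- The arm moves only by the tool move_arm, never from a script. Its argument "deltas" is a list of rows, each a list of 6 numbers: the shift along the tool's x, y, z in cm, then the turn, a rotation vector about the tool's x, y, z in degrees. A call has exactly 10 rows; each row shifts and turns the commanded pose from where the row before left it, along the tool's axes as they then stand; what a row does not reach is not made up. A row lasts 1/10 s, in which the tool goes at most 50 mm and 8.59 degrees, less where a joint would pass 70% of its speed; a pose out of reach is approached as far as the arm can. A call is refused whole if a number of a shift passes 5 or a number of a turn 8.59, either way. A call with a gripper value outside its range is refused whole. "grip" is the finger opening in cm, from 0 to 8.54, set as the call begins (left out, the last holds). The fingers move at their own pace and stop on an object; "newtons" is the grip in N (left out, the last holds). Time passes only in rows, so rows that do not move let the fingers close, or fill a call up. It gives the time, the measured TCP pose, the force and the opening at its end, in the units of the state.
- ctrl.sense(): the state, without advancing time (a new reading comes with each control period).
- eyes.capture(name): name is "side" or "top"; returns the picture (480x640x3 uint8, blue, green, red); there is no depth.
- eyes.camera_params(name): a dict with "K" (3x3 intrinsics, pixels), "k1" (the pictures are not rectified: a ray, as slopes to the right and down, at radius r is drawn at 1 + k1 r^2 times it, then the intrinsics apply), "camera_from_world" (4x4, takes a point from world to camera coordinates). Camera axes: x right, y down, z forward; pixel columns grow to the right and rows downward; lengths in mm; the calibration is good to about 2 mm. A picture is of the moment at which its call begins. camera_params takes no time and is no camera call.
- order.finish_job(): hands the job in, once; it reports no verdict.
The state is a dict: "time_s": time; "joints": joint angles; "dq": joint speeds; "tau": joint torques, N m; "eef_pos": TCP position; "ee_rot": TCP orientation; "force": force on the tool from outside, world axes, zero at the start; "wrist_torque": the same for the moment, N m; "grip_width": opening from 0.0 (shut) to 1.0 (fully open).
Only numpy, scipy, OpenCV 4.12 (cv2) and the standard library are available. Lean on these libraries where they do the work, as an engineer would, in place of code of your own. Each camera call takes 0.05 s, during which the arm holds its last target.

## Task

Take the red-handled hook from its orange rail, catch the red pull ring of the wheel lock key down in the grey well, ease the key by feel out from under the yellow lip until it just meets the opposite wall, and draw it straight up and out with the hook without forcing it. Stand the key gently upright in the empty part of the steel tray, unhook it, and hang the hook back in its fork in the rail. Handle the key only with the hook and leave everything else where it is.

Things in the scene. Friction and masses are not known exactly. Their poses are not given: they have to be found in the camera images.
- well: Grey steel well (fixed), 94 mm across, 85 mm high, on a 120 mm square plate, floor 10 mm up. Origin: centre of its underside. In it a fixed steel liner tube (bore 64 mm, 70 mm outside, up to 83 mm) sits off-centre by an unmeasured amount, up to 3 mm. On its +x side a yellow lip, 43 to 50 mm up, crosses the liner, straight edge along y, 14.5 mm from the liner's axis, covering all beyond.
- well_mouth (a point): Centre of the well's mouth, 85 mm up, axes as the well's. The key stands on the floor, its +x side 3 mm under the lip. Slid to the well's -x (within 0.5 rad towards the robot) until it just touches the liner wall (key axis 9.5 mm from the liner's axis) and kept upright it clears the lip by 2 mm; pulled harder it tilts and catches. Pressing on well, liner or lip over 15 N is forcing.
- key: Wheel lock key: steel slug 44 mm across, 30 mm high, blue band, 0.3 to 0.5 kg. Origin: centre of its underside, z up. On its flat top stands a rigid red pull ring: an arch of 4 mm wire in the key's y-z plane, so a hook enters along its x; opening 18 mm wide, 18 mm high above the top; crown wire centre 50 mm above the origin. In the well its axes are within 0.25 rad of the well's.
- key_ring (a point): Centre of the crown wire of the key's pull ring, 50 mm above the key's underside, on the key's axis; axes as the key's.
- hook: The hook tool (loose, 0.16 kg), as a body. Origin on the shank's axis at the tool's very bottom, 136 mm below point hook_grip; same axes, z up along the shank. A straight 5 mm steel shank joins the handle to the foot.
- hook_grip (a point): Centre of the hook's red handle: a square bar 22 x 22 mm, 60 mm tall, faces square to its x and y. Below it a round collar 32 mm across, 6 mm thick, whose underside is 36 mm below this point.
- hook_foot (a point): Lower end of the shank, on its axis, 133.5 mm below hook_grip, same axes. From here the 5 mm round foot runs 13 mm along +x to a tip turned up 6.5 mm: tip top 9 mm above and underside 2.5 mm below the foot's centre line; outermost point 15.5 mm from the shank axis; clear gap between shank and tip 8 mm.
- rail_hang (a point): Where hook_grip lies when the tool hangs in the orange rail's fork (fixed). Two level prongs 13 mm apart run along the rail's x; the collar rests on them, 113 mm above the shelf, 36 mm below this point. The fork is open to -x (prongs end 20 mm from here), backed by a wall 54 mm off on +x, no higher than the prongs. The foot hangs within 0.4 rad of +x. Lift a little, draw out to -x.
- tray: Stainless steel tray (fixed), 150 mm along its x, 250 mm along its y, walls 24 mm high, 3 mm thick. Origin: centre of its underside. A divider at y = +30 mm parts it; the +y part holds three loose acorn lug nuts.
- tray_empty (a point): Centre of the floor of the tray's empty part (144 x 150 mm), 3 mm above the shelf, axes as the tray's. The key goes anywhere on this floor, upright.

How it is judged:
By the outcome, as a careful person would: the job done as asked, in the order asked, and still so for the second after the job is handed in, with the robot touching nothing.
It also fails if it takes over 72 s, if anything falls off the work surface, if the arm or the gripper's body presses on something with over 40 N, if the wrist force passes 120 N, or if a joint passes its speed limit or range.

## Working session

There is one attempt and no reset: what is moved stays moved. The work goes in short steps, Python scripts to look and compute and a tool call to move; the robot and the scene stay as the last step left them, time stands still between calls to the robot, and variables do not carry over. Pictures are saved under pics/ and viewed, and the job is handed in when it is done.

Besides the shell and the picture viewer there is one more tool, called as a command line: name --pt "numbers of a row" for each row, then --argument value for the rest. move_arm: Moves the arm, as the interface text tells. Its arguments: {"type":"object","properties":{"deltas":{"type":"array"},"grip":{"type":"number"},"newtons":{"type":"number"}},"required":["deltas"]}

```bash
ls; mkdir -p pics
python3 - <<'E'
from rig import ctrl, eyes, order
import cv2,numpy as np
print(ctrl.sense())
for n in("side","top"):
    cv2.imwrite(f"pics/{n}0.png",eyes.capture(n)); p=eyes.camera_params(n); print(n,p)
E
```

```text
pics
{'time_s': 0.0, 'joints': array([ 1.03357136e+00,  3.13437875e-01,  1.49843979e+00, -5.53268786e-05,
        1.33101411e+00, -2.23396531e-01]), 'dq': array([ 0.00027067,  0.00083487,  0.00026977, -0.00040602, -0.00045044,
       -0.0012625 ]), 'tau': array([ 5.31614569e-04, -4.12263644e+01, -2.59744620e+01, -1.40927214e-04,
        4.10814624e-03,  1.21301574e-05]), 'eef_pos': array([161.95293258, 499.11739359, 230.74026652]), 'ee_rot': array([-2.16175875e-04,  1.56264546e-01,  9.87715024e-01, -6.13125356e-04]), 'force': array([-0.46767228, -0.02310119, -0.60488968]), 'wrist_torque': array([-0.0353843 , -0.00505742,  0.00781827]), 'grip_width': 0.9989386137205439}
side {'K': array([[503.96501045,   0.        , 319.2936146 ],
       [  0.        , 503.96501045, 242.26285449],
       [  0.        ,   0.        ,   1.        ]]), 'k1': 0.015553414464773733, 'camera_from_world': array([[-9.97219092e-01, -7.45046893e-02, -1.77040204e-03,
         5.26477590e+02],
       [-4.99536801e-02,  6.85864191e-01, -7.26013045e-01,
         1.31904523e+02],
       [ 5.53056317e-02, -7.23905631e-01, -6.87678649e-01,
         9.25033625e+02],
       [ 0.00000000e+00,  0.00000000e+00,  0.00000000e+00,
         1.00000000e+00]])}
top {'K': array([[593.75149083,   0.        , 309.99104277],
       [  0.        , 593.75149083, 240.50869893],
       [  0.        ,   0.        ,   1.        ]]), 'k1': -0.08961904352367375, 'camera_from_world': array([[ 1.77621496e-02, -9.99832442e-01, -4.42648979e-03,
        -3.16311379e+01],
       [-9.81287433e-01, -1.65834054e-02, -1.91833167e-01,
         5.69603330e+02],
       [ 1.91727618e-01,  7.75102823e-03, -9.81417568e-01,
         9.99552634e+02],
       [ 0.00000000e+00,  0.00000000e+00,  0.00000000e+00,
         1.00000000e+00]])}
```

View pics/side0.png

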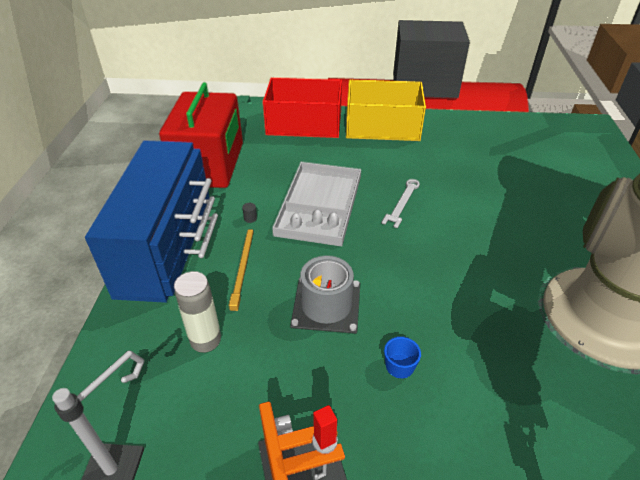

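View pics/top0.png

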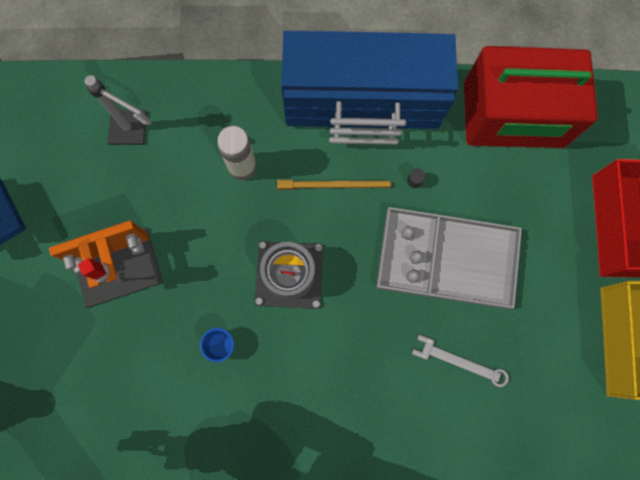

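```bash
cat > h.py <<'E'
import numpy as np,cv2
from scipy.optimize import least_squares
from rig import ctrl,eyes,order
P={n:eyes.camera_params(n) for n in("side","top")}
def proj(n,X):
    p=P[n];X=np.atleast_2d(X);T=p["camera_from_world"];c=X@T[:3,:3].T+T[:3,3];s=c[:,:2]/c[:,2:]
    s=s*(1+p["k1"]*(s**2).sum(1,keepdims=True));K=p["K"];return s*[K[0,0],K[1,1]]+[K[0,2],K[1,2]]
def ray(n,uv):
    p=P[n];K=p["K"];d=(np.array(uv,float)-[K[0,2],K[1,2]])/[K[0,0],K[1,1]];s=d.copy()
    for _ in range(20): s=d/(1+p["k1"]*(s@s))
    T=p["camera_from_world"];R=T[:3,:3];return -R.T@T[:3,3],R.T@np.r_[s,1]
def onz(n,uv,z):
    o,d=ray(n,uv);return o+d*(z-o[2])/d[2]
def tri(us,ut):
    f=lambda X:np.r_[(proj("side",X)[0]-us),(proj("top",X)[0]-ut)]
    r=least_squares(f,[400,100,50]);return r.x,np.abs(r.fun).max()
def crop(im,x0,y0,w,h,s,name):
    cv2.imwrite(name,cv2.resize(im[y0:y0+h,x0:x0+w],None,fx=s,fy=s,interpolation=cv2.INTER_CUBIC))
E
python3 - <<'E'
from h import *
t=cv2.imread("pics/top0.png");s=cv2.imread("pics/side0.png")
a=cv2.resize(t[205:315,40:170],None,fx=6,fy=5.4,interpolation=2)
crop(t,40,210,130,100,6,"pics/c1.png");crop(t,250,235,80,75,8,"pics/c2.png")
crop(s,250,370,110,110,5,"pics/c3.png");crop(s,285,250,85,85,7,"pics/c4.png")
crop(t,370,200,160,115,5,"pics/c5.png")
E
```

```text
(no output)
```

View pics/c1.png

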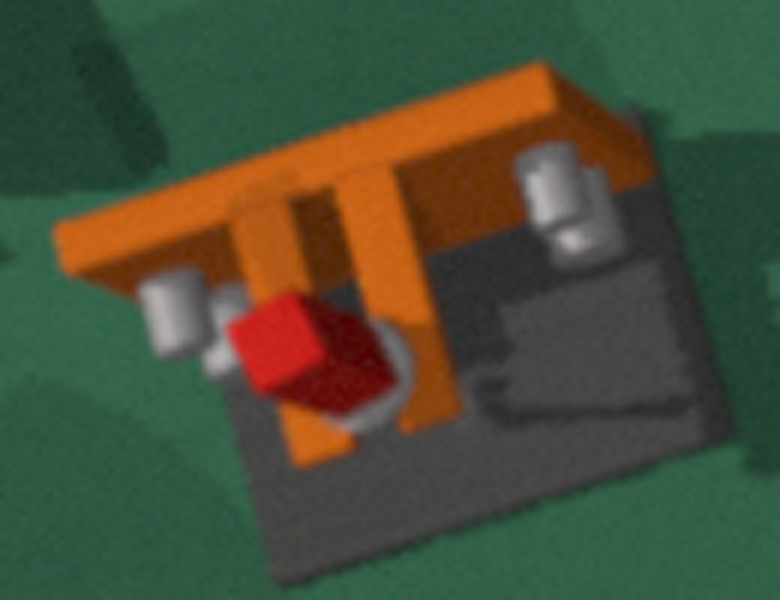

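View pics/c2.png

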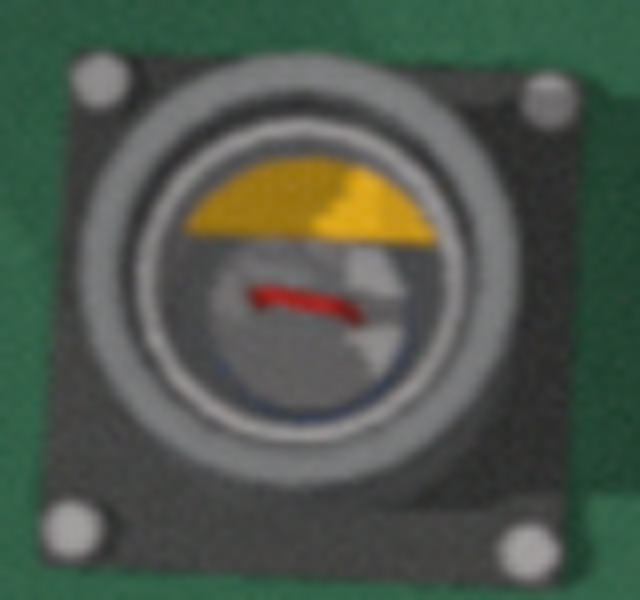

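View pics/c3.png

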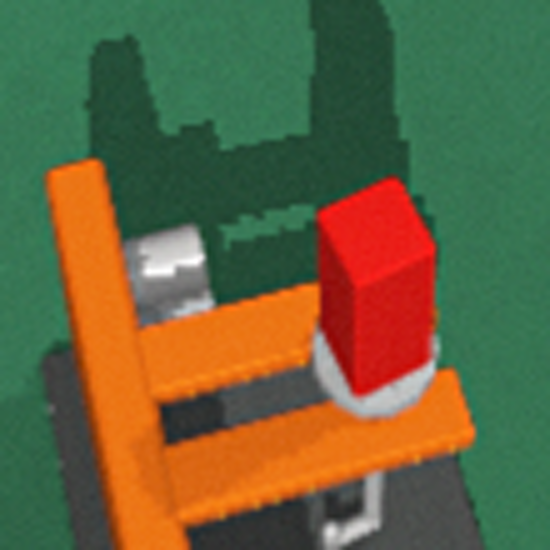

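View pics/c4.png

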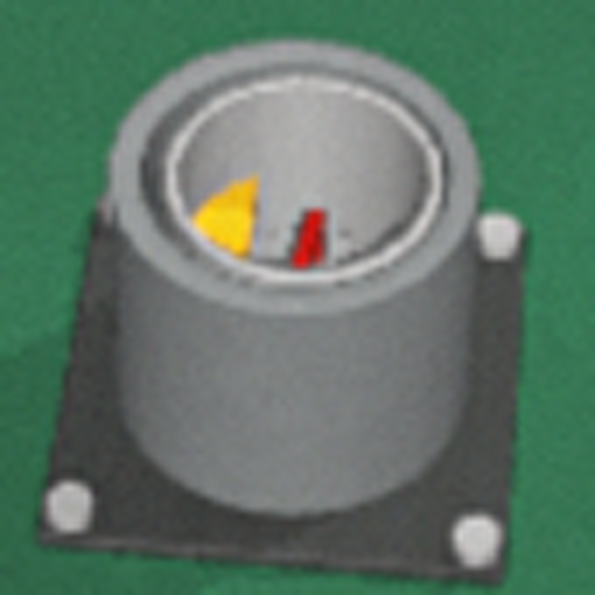

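View pics/c5.png

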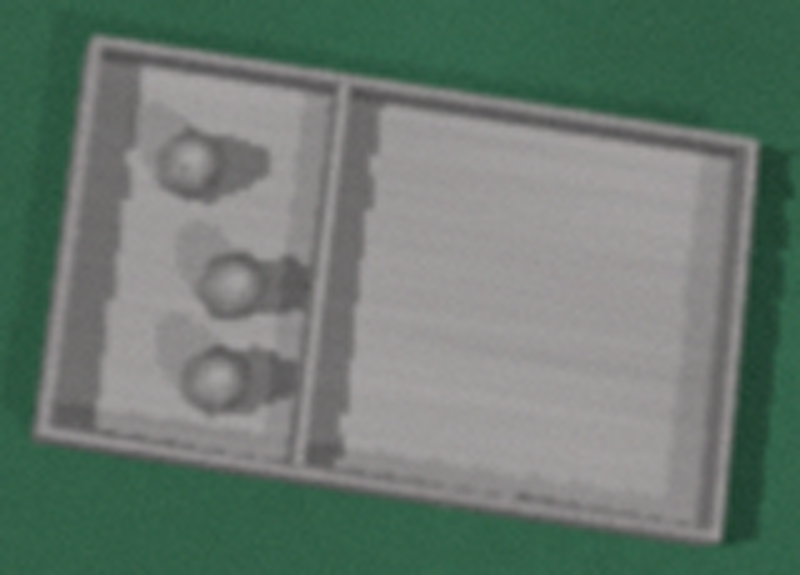

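Run:
```python
from h import *
np.set_printoptions(precision=2,suppress=True)
c1=lambda x,y:(x/6+40-.4,y/6+210-.4)
c2=lambda x,y:(x/8+250-.4,y/8+235-.4)
c3=lambda x,y:(x/5+250-.4,y/5+370-.4)
c4=lambda x,y:(x/7+285-.4,y/7+250-.4)
c5=lambda x,y:(x/5+370-.4,y/5+200-.4)
Y=lambda a,b:np.arctan2(*(b-a)[1::-1])
H=[onz("top",c1(*p),179) for p in[(228,330),(290,293),(325,355),(262,395)]]
print("handle top",np.mean(H,0),[Y(H[i],H[(i+1)%4]) for i in range(4)],[np.linalg.norm(H[i]-H[(i+1)%4]) for i in range(4)])
H=[onz("side",c3(*p),179) for p in[(320,212),(392,178),(435,243),(357,280)]]
print("handle side",np.mean(H,0),[Y(H[i],H[(i+1)%4]) for i in range(4)],[np.linalg.norm(H[i]-H[(i+1)%4]) for i in range(4)])
print("tri",tri(c3(377,229),c1(278,345)))
a,b=onz("top",c1(65,272),113),onz("top",c1(555,108),113);print("wall edge",a,b,Y(a,b)-np.pi/2,Y(b,a)-np.pi/2)
a,b=onz("top",c1(232,240),113),onz("top",c1(295,465),113);print("prong",a,b,Y(b,a))
a,b=onz("top",c1(395,165),113),onz("top",c1(462,410),113);print("prong",a,b,Y(b,a))
for q in [(300,462),(350,443),(402,432),(462,410)]: print("tip",onz("top",c1(*q),113))
print("WELL")
W=[onz("top",c2(*p),10) for p in[(72,50),(585,72),(562,585),(40,562)]];print(np.mean(W,0))
print([Y(W[i],W[(i+1)%4])for i in range(4)],[np.linalg.norm(W[i]-W[(i+1)%4]) for i in range(4)])
for nm,l,r,t,b,z in[("rim",80,520,52,487,85),("liner",136,468,113,442,83)]:
    A=[onz("top",c2(*p),z) for p in[(l,270),(r,270),(300,t),(300,b)]];print(nm,(A[2]+A[3])/2,(A[0]+A[1])/2,np.linalg.norm(A[0]-A[1]),np.linalg.norm(A[2]-A[3]))
for nm,l,r,t,b,z in[("rimS",107,482,40,316,85),("linerS",165,442,74,285,83)]:
    A=[onz("side",c4(*p),z) for p in[(l,178),(r,178),(298,t),(298,b)]];print(nm,(A[2]+A[3])/2,(A[0]+A[1])/2,np.linalg.norm(A[0]-A[1]),np.linalg.norm(A[2]-A[3]))
a,b=onz("top",c2(188,236),50),onz("top",c2(436,244),50);print("lip",a,b,Y(b,a)-np.pi/2)
a,b=onz("top",c2(250,296),60),onz("top",c2(362,312),60);print("ring top@60",a,b,(a+b)/2,Y(b,a)-np.pi/2)
print("ring side",onz("side",c4(312,222),60),tri(c4(310,238),c2(306,302)))
T=[onz("top",c5(*p),24) for p in[(95,35),(760,140),(722,545),(33,435)]];print("tray",T,np.mean(T,0),[Y(T[i],T[(i+1)%4])for i in range(4)])
```

```text
handle top [497.75 329.52 179.  ] [np.float64(-1.0021196945363469), np.float64(-2.55214392238977), np.float64(2.1678950872062646), np.float64(0.5629481430505205)] [np.float64(18.860463520902034), np.float64(19.54123580005279), np.float64(19.389253095498546), np.float64(20.088359372686043)]
handle side [496.6  328.66 179.  ] [np.float64(-2.598369659790896), np.float64(2.1850906146393765), np.float64(0.5345345913451771), np.float64(-1.0191501960646654)] [np.float64(19.1251530263715), np.float64(19.10700493800531), np.float64(20.32368572931355), np.float64(18.882860994004485)]
tri (array([496.67, 328.97, 179.15]), np.float64(0.36897023887047453))
wall edge [526.27 419.16 113.  ] [576.   280.62 113.  ] -2.796938473674077 0.3446541799157161
prong [536.37 371.07 113.  ] [472.92 347.16 113.  ] 0.3602884678877204
prong [558.78 325.56 113.  ] [489.39 300.64 113.  ] 0.34491137665277866
tip [473.79 345.8  113.  ]
tip [479.44 331.91 113.  ]
tip [482.85 317.28 113.  ]
tip [489.39 300.64 113.  ]
WELL
[515.71  16.15  10.  ]
[np.float64(-1.597483444359794), np.float64(3.111457335597286), np.float64(
[... 411 characters left out ...]
69010845950969 93.97114501154249
linerS [512.73  16.14  83.  ] [511.32  16.59  83.  ] 69.41961208301277 71.95705693516359
lip [527.35  42.91  50.  ] [526.51 -12.07  50.  ] -0.015239052504116612
ring top@60 [512.78  28.24  60.  ] [509.68   3.65  60.  ] [511.23  15.94  60.  ] -0.125417030250621
ring side [509.28  10.45  60.  ] (array([510.55,  16.03,  60.34]), np.float64(0.6084175590295331))
tray [array([ 642.6 , -165.98,   24.  ]), array([ 607.18, -413.8 ,   24.  ]), array([ 456.95, -392.53,   24.  ]), array([ 493.43, -142.45,   24.  ])] [ 550.04 -278.69   24.  ] [np.float64(-1.7127247519879372), np.float64(3.0009605244236965), np.float64(1.4259292095055651), np.float64(-0.15643598998735547)]
```

```bash
cat >> h.py <<'E'
import json,os
def st():
    s=ctrl.sense();w,x,y,z=s["ee_rot"]
    ty=np.array([2*(x*y-w*z),1-2*(x*x+z*z),2*(y*z+w*x)])
    tz=np.array([2*(x*z+w*y),2*(y*z-w*x),1-2*(x*x+y*y)])
    return s,s["eef_pos"],np.arctan2(ty[1],ty[0]),tz
def plan(start,goal,n=10,ease=True,pad=True):
    """start/goal (x,y,z,yaw) mm/rad; prints rounded tool-axis rows and resulting pose"""
    p=np.array(start,float);g=np.array(goal,float);s0=p.copy();rows=[]
    for i in range(1,n+1):
        f=i/n
        if ease: f=(1-np.cos(np.pi*f))/2*0.5+f*0.5
        t=s0+(g-s0)*f;d=t-p;c,s=np.cos(p[3]),np.sin(p[3])
        r=[round((-s*d[0]+c*d[1])/10,2),round((c*d[0]+s*d[1])/10,2),round(-d[2]/10,2),0,0,round(-np.degrees(d[3]),1)]
        rows.append(r)
        p=p+np.array([-s*r[0]*10+c*r[1]*10,c*r[0]*10+s*r[1]*10,-r[2]*10,-np.radians(r[5])])
    while pad and len(rows)%10: rows.append([0]*6)
    for k in range(0,len(rows),10): print(json.dumps(rows[k:k+10]))
    print("end",np.round(p,3)); return p
E
python3 - <<'E'
from h import *
s,p,y,tz=st();print(p,y,tz)
e=plan([162.067,499.365,231.294,1.257],[497,329,215,0.565],10)
E
```

```text
[161.94121394 499.18349239 230.80161157] 1.257010900786568 [-6.05121312e-04 -9.48257982e-04 -9.99999367e-01]
[[-2.31, -0.37, 0.1, 0, 0, 2.5], [-3.19, -0.36, 0.14, 0, 0, 3.4], [-3.95, -0.21, 0.17, 0, 0, 4.1], [-4.5, 0.08, 0.2, 0, 0, 4.8], [-4.76, 0.48, 0.2, 0, 0, 5.0], [-4.69, 0.9, 0.21, 0, 0, 5.1], [-4.33, 1.24, 0.2, 0, 0, 4.7], [-3.7, 1.39, 0.17, 0, 0, 4.2], [-2.92, 1.35, 0.14, 0, 0, 3.4], [-2.06, 1.1, 0.1, 0, 0, 2.4]]
end [496.96  328.98  214.994   0.566]
```

move_arm --pt "-2.31 -0.37 0.1 0 0 2.5" --pt "-3.19 -0.36 0.14 0 0 3.4" --pt "-3.95 -0.21 0.17 0 0 4.1" --pt "-4.5 0.08 0.2 0 0 4.8" --pt "-4.76 0.48 0.2 0 0 5.0" --pt "-4.69 0.9 0.21 0 0 5.1" --pt "-4.33 1.24 0.2 0 0 4.7" --pt "-3.7 1.39 0.17 0 0 4.2" --pt "-2.92 1.35 0.14 0 0 3.4" --pt "-2.06 1.1 0.1 0 0 2.4" --grip 8.54

```text
time_s: 1.1
eef_pos: [498.6, 327.5, 214.3]
ee_rot: [-0.0, 0.483, 0.875, -0.0]
force: [-0.4, 0.2, 0.2]
grip_width: 1.002
```

Run:
```python
from h import *
s,p,y,tz=st();print(s['time_s'],p,y,tz,s['force'],s['dq'])
cv2.imwrite("pics/s1.png",eyes.capture("side"))
crop(cv2.imread("pics/s1.png"),220,300,200,180,3,"pics/s1c.png")
```

```text
1.1 [498.56252375 327.53088301 214.25750363] 0.5620698964691517 [-9.12808920e-04 -5.56102451e-04 -9.99999429e-01] [-0.44132993  0.21604674  0.20838888] [-0.28686102  0.24899005 -0.35636476  0.005713    0.10837425  0.1040225 ]
```

View pics/s1c.png

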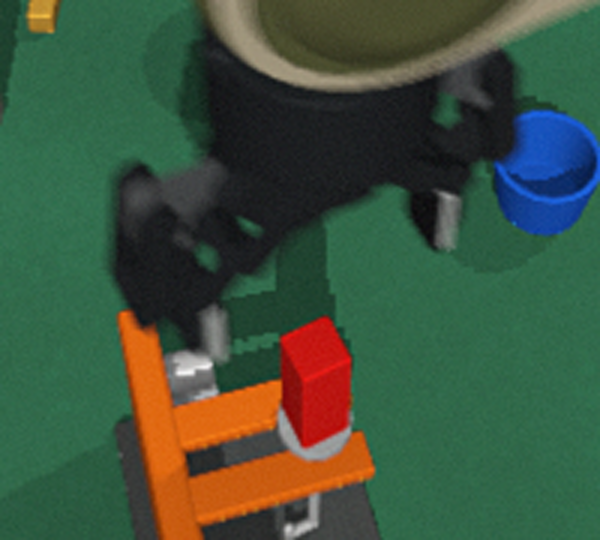

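move_arm --pt "0 0 0.5 0 0 0" --pt "0 0 1.2 0 0 0" --pt "0 0 1.5 0 0 0" --pt "0 0 1.5 0 0 0" --pt "0 0 1.5 0 0 0" --pt "0 0 1.2 0 0 0" --pt "0 0 0.7 0 0 0" --pt "0 0 0.3 0 0 0" --pt "0 0 0 0 0 0" --pt "0 0 0 0 0 0"

```text
time_s: 2.15
eef_pos: [497.1, 329.1, 131.5]
ee_rot: [0.0, 0.482, 0.876, 0.0]
force: [0.4, 0.0, -0.7]
grip_width: 1.0
```

Run:
```python
from h import *
s,p,y,tz=st();print(s['time_s'],p,y,tz,s['force'])
cv2.imwrite("pics/s2.png",eyes.capture("side"))
crop(cv2.imread("pics/s2.png"),220,300,200,180,3,"pics/s2c.png")
```

```text
2.15 [497.14680671 329.14902055 131.52017061] 0.5659761657301864 [ 8.83498053e-04  3.65324738e-04 -9.99999543e-01] [ 0.41756462  0.03055937 -0.71422631]
```

View pics/s2c.png

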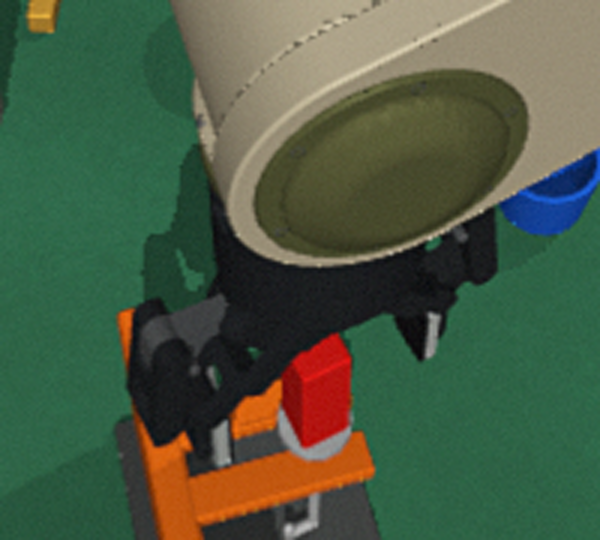

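move_arm --pt "0 0 0 0 0 0" --pt "0 0 0 0 0 0" --pt "0 0 0 0 0 0" --pt "0 0 0 0 0 0" --pt "0 0 0 0 0 0" --pt "0 0 0 0 0 0" --pt "0 0 0 0 0 0" --pt "0 0 0 0 0 0" --pt "0 0 0 0 0 0" --pt "0 0 0 0 0 0" --grip 1.5 --newtons 80

```text
time_s: 3.2
eef_pos: [497.1, 329.0, 131.2]
ee_rot: [0.0, 0.482, 0.876, 0.0]
force: [-0.5, -0.4, 2.9]
grip_width: 0.253
```

Run:
```python
from h import *
s,p,y,tz=st();print(s['time_s'],p,y,tz,s['force'],s['wrist_torque'],s['grip_width']*85.4)
cv2.imwrite("pics/s3.png",eyes.capture("side"))
crop(cv2.imread("pics/s3.png"),220,300,200,180,3,"pics/s3c.png")
```

```text
3.2 [497.09039325 329.02124902 131.19605603] 0.5658456938486647 [ 4.56786327e-04  1.36465318e-04 -9.99999886e-01] [-0.50500601 -0.43459302  2.88908716] [ 0.00362353 -0.01275808  0.04076335] 21.56826710440289
```

View pics/s3c.png

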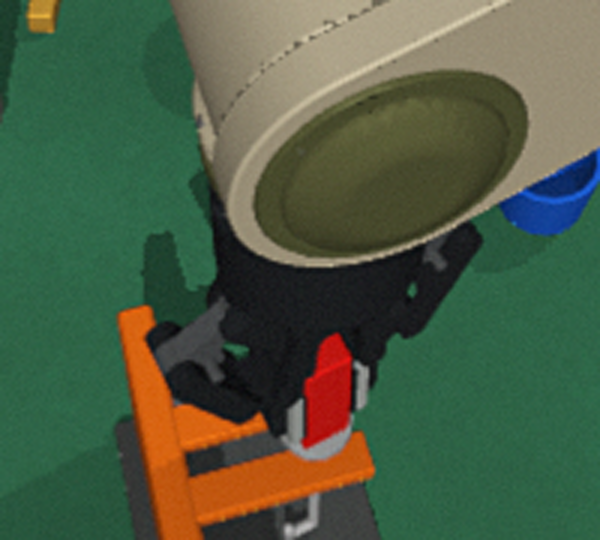

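Run:
```python
from h import *
a=[496.96,328.98,130.994,0.566]
e=plan(a,[a[0],a[1],a[2]+8,a[3]],3,pad=False)
u=np.array([np.cos(.35),np.sin(.35)])
e=plan(e,[e[0]-75*u[0],e[1]-75*u[1],e[2],e[3]],7,pad=False)
```

```text
[[0.0, 0.0, -0.23, 0, 0, -0.0], [0.0, 0.0, -0.34, 0, 0, -0.0], [0.0, 0.0, -0.23, 0, 0, -0.0]]
end [496.96  328.98  138.994   0.566]
[[0.15, -0.7, -0.0, 0, 0, -0.0], [0.23, -1.04, -0.0, 0, 0, -0.0], [0.28, -1.25, -0.0, 0, 0, -0.0], [0.29, -1.34, -0.0, 0, 0, -0.0], [0.28, -1.26, -0.0, 0, 0, -0.0], [0.22, -1.03, -0.0, 0, 0, -0.0], [0.16, -0.71, -0.0, 0, 0, -0.0]]
end [426.457 303.261 138.994   0.566]
```

move_arm --pt "0 0 -0.23 0 0 0" --pt "0 0 -0.34 0 0 0" --pt "0 0 -0.23 0 0 0" --pt "0.15 -0.7 0 0 0 0" --pt "0.23 -1.04 0 0 0 0" --pt "0.28 -1.25 0 0 0 0" --pt "0.29 -1.34 0 0 0 0" --pt "0.28 -1.26 0 0 0 0" --pt "0.22 -1.03 0 0 0 0" --pt "0.16 -0.71 0 0 0 0"

```text
time_s: 4.25
eef_pos: [425.4, 302.9, 138.9]
ee_rot: [-0.0, 0.482, 0.876, -0.0]
force: [0.0, 0.4, -1.8]
grip_width: 0.247
```

Run:
```python
from h import *
s,p,y,tz=st();print(s['time_s'],p,y,tz,s['force'],s['wrist_torque'],s['grip_width']*85.4)
cv2.imwrite("pics/s4.png",eyes.capture("side"))
crop(cv2.imread("pics/s4.png"),220,280,200,200,3,"pics/s4c.png")
```

```text
4.25 [425.36647659 302.92698833 138.93603024] 0.5659905553044667 [-5.23591761e-04 -2.03481675e-04 -9.99999842e-01] [ 0.00691829  0.4139946  -1.84876979] [-0.02568484  0.00181528 -0.00511333] 21.093878061604865
```

View pics/s4c.png

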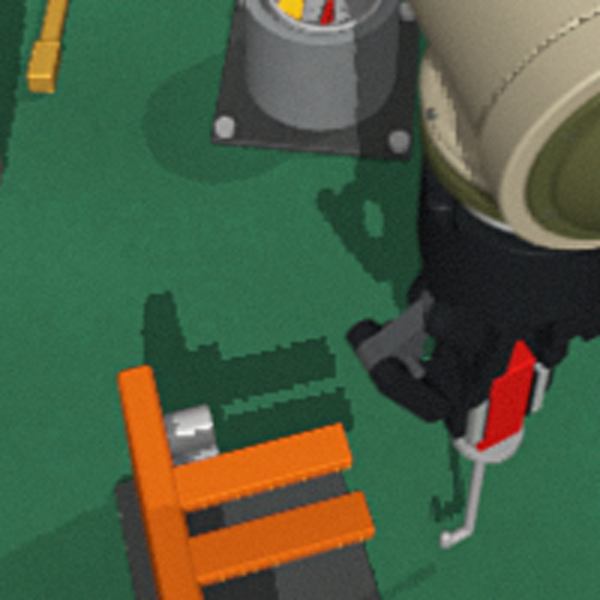

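Run:
```python
from h import *
a=[426.457,303.261,138.994,0.566]
e=plan(a,[a[0],a[1],225,a[3]],5,pad=False)
e=plan(e,[491,18,217,-0.1],12,pad=False)
```

```text
[[0.0, 0.0, -1.27, 0, 0, -0.0], [0.0, 0.0, -1.94, 0, 0, -0.0], [0.0, 0.0, -2.18, 0, 0, -0.0], [0.0, 0.0, -1.94, 0, 0, -0.0], [0.0, 0.0, -1.27, 0, 0, -0.0]]
end [426.457 303.261 224.994   0.566]
[[-1.38, -0.49, 0.04, 0, 0, 1.9], [-1.86, -0.6, 0.05, 0, 0, 2.6], [-2.3, -0.62, 0.07, 0, 0, 3.1], [-2.67, -0.58, 0.07, 0, 0, 3.5], [-2.95, -0.44, 0.08, 0, 0, 3.9], [-3.1, -0.25, 0.09, 0, 0, 4.1], [-3.11, -0.04, 0.08, 0, 0, 4.0], [-2.98, 0.18, 0.09, 0, 0, 3.9], [-2.71, 0.35, 0.07, 0, 0, 3.6], [-2.33, 0.45, 0.07, 0, 0, 3.1]]
[[-1.89, 0.47, 0.05, 0, 0, 2.5], [-1.41, 0.42, 0.04, 0, 0, 2.0]]
end [ 4.90998e+02  1.80130e+01  2.16994e+02 -1.01000e-01]
```

move_arm --pt "0 0 -1.27 0 0 0" --pt "0 0 -1.94 0 0 0" --pt "0 0 -2.18 0 0 0" --pt "0 0 -1.94 0 0 0" --pt "0 0 -1.27 0 0 0" --pt "-1.38 -0.49 0.04 0 0 1.9" --pt "-1.86 -0.6 0.05 0 0 2.6" --pt "-2.3 -0.62 0.07 0 0 3.1" --pt "-2.67 -0.58 0.07 0 0 3.5" --pt "-2.95 -0.44 0.08 0 0 3.9"

```text
time_s: 5.3
eef_pos: [452.0, 189.3, 221.6]
ee_rot: [-0.0, 0.593, 0.805, -0.0]
force: [1.0, 0.9, -1.5]
grip_width: 0.249
```

move_arm --pt "-3.1 -0.25 0.09 0 0 4.1" --pt "-3.11 -0.04 0.08 0 0 4.0" --pt "-2.98 0.18 0.09 0 0 3.9" --pt "-2.71 0.35 0.07 0 0 3.6" --pt "-2.33 0.45 0.07 0 0 3.1" --pt "-1.89 0.47 0.05 0 0 2.5" --pt "-1.41 0.42 0.04 0 0 2.0" --pt "0 0 0 0 0 0" --pt "0 0 0 0 0 0" --pt "0 0 0 0 0 0"

```text
time_s: 6.3
eef_pos: [490.8, 18.6, 217.0]
ee_rot: [-0.0, 0.741, 0.671, -0.0]
force: [0.7, -0.2, -1.5]
grip_width: 0.251
```

Run:
```python
from h import *
s,p,y,tz=st();print(s['time_s'],p,y,tz,s['force'],s['wrist_torque'],s['grip_width']*85.4)
S=eyes.capture("side");T=eyes.capture("top")
cv2.imwrite("pics/s5.png",S);cv2.imwrite("pics/t5.png",T)
crop(S,270,170,130,120,5,"pics/s5c.png");crop(T,220,200,150,120,5,"pics/t5c.png")
```

```text
6.3 [490.75290309  18.60451496 216.97182293] -0.09977565348366611 [-1.94718942e-04  1.14538163e-04 -9.99999974e-01] [ 0.6521376  -0.21354379 -1.45208494] [-0.03545155  0.02893836 -0.01319602] 21.438336833663648
```

View pics/s5c.png

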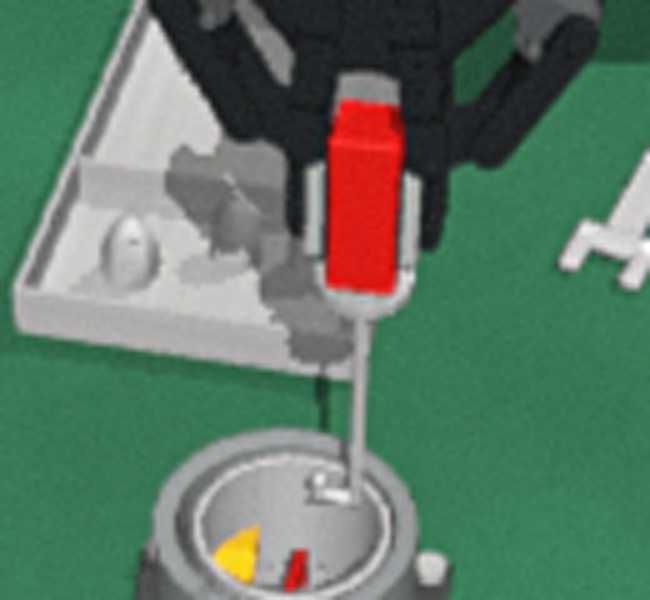

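View pics/t5c.png

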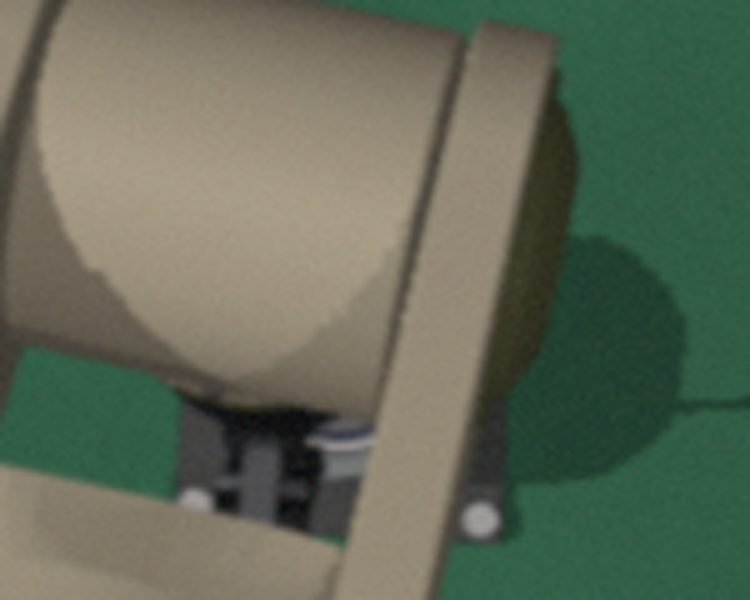

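Run:
```python
from h import *
np.set_printoptions(precision=2,suppress=True)
s,p,y,tz=st()
o=np.array([p[0],p[1],p[2]-118.2]);hx=np.array([np.cos(y),np.sin(y),0]);q=lambda u:(u-[270,170]+.4)*5
for nm,X in [("foot",o+[0,0,2.5]),("shank top",o+[0,0,95]),("shank mid",o+[0,0,50]),("tip",o+hx*13+[0,0,8]),("tiptop",o+hx*13+[0,0,11.5])]: print(nm,X,q(proj("side",X)[0]))
th=-.125;ky=np.array([-np.sin(th),np.cos(th),0])
for c in([511,16,0],[509,16,0]):
  for off,z in((0,62),(0,58),(7,60),(-7,60),(11,50),(-11,50),(11,40),(-11,40)): print(off,z,q(proj("side",np.array(c)+ky*off+[0,0,z])[0]))
# red mask of the ring in original images
for n,f,(x0,y0,x1,y1) in(("side","pics/side0.png",(300,262,360,300)),("top","pics/top0.png",(270,255,310,290))):
    im=cv2.imread(f).astype(int);m=(im[...,2]>110)&(im[...,1]<70)&(im[...,0]<80);yy,xx=np.nonzero(m[y0:y1,x0:x1]);xx+=x0;yy+=y0
    print(n,len(xx),xx.mean(),yy.mean(),[(r,xx[yy==r].min(),xx[yy==r].max()) for r in np.unique(yy)])
```

```text
foot [490.8   18.67 101.34] [351.33 498.5 ]
shank top [490.8   18.67 193.84] [358.93 299.05]
shank mid [490.8   18.67 148.84] [355.09 399.87]
tip [503.74  17.37 106.84] [314.33 482.77]
tiptop [503.74  17.37 110.34] [314.49 475.69]
0 62 [292.19 566.08]
0 58 [292.07 573.58]
7 60 [288.47 584.27]
-7 60 [295.75 555.56]
11 50 [286.12 611.18]
-11 50 [297.48 566.08]
11 40 [285.88 629.5 ]
-11 40 [297.17 584.42]
0 62 [297.78 566.38]
0 58 [297.65 573.88]
7 60 [294.09 584.58]
-7 60 [301.31 555.86]
11 50 [291.71 611.49]
-11 50 [302.98 566.38]
11 40 [291.43 629.81]
-11 40 [302.62 584.72]
side 25 328.76 283.8 [(np.int64(280), np.int64(329), np.int64(330)), (np.int64(281), np.int64(328), np.int64(330)), (np.int64(282), np.int64(328), np.int64(330)), (np.int64(283), np.int64(328), np.int64(330)), (np.int64(284), np.int64(328), np.int64(330)), (np.int64(285), np.int64(327), np.int64(330)), (np.int64(286), np.int64(327), np.int64(330)), (np.int64(287), np.int64(327), np.int64(329))]
top 25 287.12 272.12 [(np.int64(271), np.int64(282), np.int64(287)), (np.int64(272), np.int64(282), np.int64(292)), (np.int64(273), np.int64(286), np.int64(292)), (np.int64(274), np.int64(291), np.int64(291))]
```

move_arm --pt "0 0 0.4 0 0 0" --pt "0 0 0.7 0 0 0" --pt "0 0 0.9 0 0 0" --pt "0 0 0.9 0 0 0" --pt "0 0 0.9 0 0 0" --pt "0 0 0.7 0 0 0" --pt "0 0 0.5 0 0 0" --pt "0 0 0.3 0 0 0" --pt "0 0 0.2 0 0 0" --pt "0 0 0 0 0 0"

```text
time_s: 7.4
eef_pos: [491.0, 18.0, 161.9]
ee_rot: [-0.0, 0.742, 0.671, 0.0]
force: [-0.2, 0.5, -1.9]
grip_width: 0.25
```

Run:
```python
from h import *
s,p,y,tz=st();print(s['time_s'],p,y,tz,s['force'],s['wrist_torque'],s['grip_width']*85.4)
F=[]
S=eyes.capture("side");cv2.imwrite("pics/s6.png",S)
s,p,y,tz=st();print(p,s['force'],s['wrist_torque'])
crop(S,270,200,130,120,6,"pics/s6c.png")
```

```text
7.4 [490.9623756   18.01266667 161.94544059] -0.1008726625213676 [-1.58392892e-05  1.84834953e-05 -1.00000000e+00] [-0.22634214  0.50850509 -1.88983288] [ 0.0134595  -0.01248511 -0.00921204] 21.334165054047244
[491.05040743  18.00525975 162.12673945] [ 0.21442541  0.29992627 -0.83989765] [ 0.0345508  -0.04867675  0.05268396]
```

View pics/s6c.png

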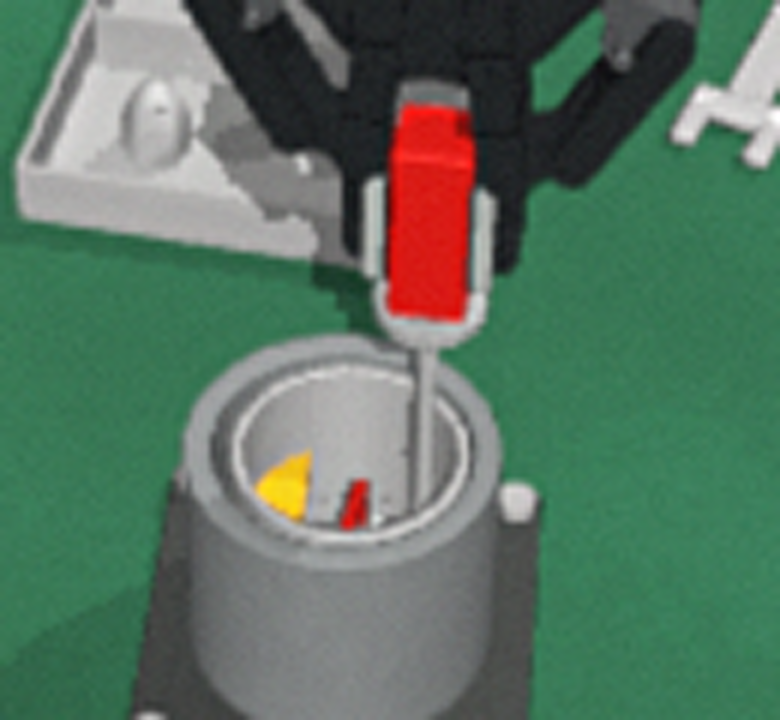

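move_arm --pt "0 0.15 0 0 0 0" --pt "0 0.2 0 0 0 0" --pt "0 0.2 0 0 0 0" --pt "0 0.2 0 0 0 0" --pt "0 0.2 0 0 0 0" --pt "0 0.2 0 0 0 0" --pt "0 0.15 0 0 0 0" --pt "0 0 0 0 0 0" --pt "0 0 0 0 0 0" --pt "0 0 0 0 0 0"

```text
time_s: 8.45
eef_pos: [503.8, 16.7, 162.0]
ee_rot: [0.0, 0.742, 0.671, -0.0]
force: [0.4, -0.6, -0.6]
grip_width: 0.251
```

Run:
```python
from h import *
s,p,y,tz=st();print(s['time_s'],p,y,tz,s['force'],s['wrist_torque'],s['grip_width']*85.4)
S=eyes.capture("side");cv2.imwrite("pics/s7.png",S)
s,p,y,tz=st();print(p,s['force'],s['wrist_torque'])
crop(S,290,240,80,60,10,"pics/s7c.png")
```

```text
8.45 [503.83132128  16.71869989 162.00503608] -0.10081030087293737 [-1.68286565e-05 -2.63154877e-05 -1.00000000e+00] [ 0.39299837 -0.55137427 -0.62163324] [-0.02279717  0.0422392   0.01068066] 21.44798572602245
[503.82127946  16.71378896 161.99589159] [-0.39412983 -0.56365709 -2.18736883] [-0.01387696 -0.02042602  0.0037965 ]
```

View pics/s7c.png

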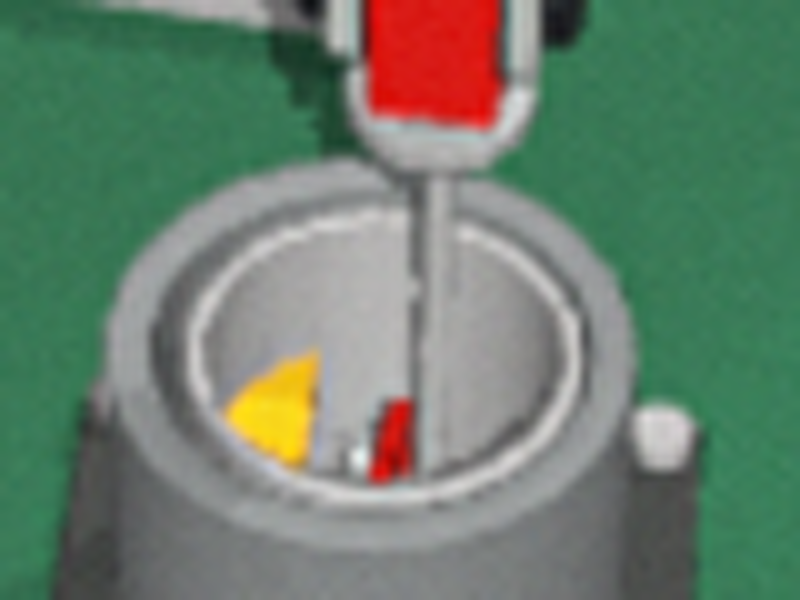

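move_arm --pt "0 0 -0.1 0 0 0" --pt "0 0 -0.1 0 0 0" --pt "0 0 -0.1 0 0 0" --pt "0 0 -0.1 0 0 0" --pt "0 0 -0.1 0 0 0" --pt "0 0 -0.1 0 0 0" --pt "0 0 -0.1 0 0 0" --pt "0 0 -0.1 0 0 0" --pt "0 0 0 0 0 0" --pt "0 0 0 0 0 0"

```text
time_s: 9.5
eef_pos: [503.9, 16.7, 170.0]
ee_rot: [-0.0, 0.742, 0.671, -0.0]
force: [0.8, 0.4, -1.1]
grip_width: 0.25
```

```bash
cat >> h.py <<'E'
def feel(n=8,tag=None):
    F=[];M=[];X=[]
    for i in range(n):
        im=eyes.capture("side");s,p,y,tz=st();F.append(s['force']);M.append(s['wrist_torque']);X.append(p)
    F=np.array(F);M=np.array(M)
    print("t",round(s['time_s'],2),"pos",np.round(np.mean(X,0),2),"yaw",round(y,3),"F",np.round(F.mean(0),2),"+-",np.round(F.std(0)/np.sqrt(n),2),"M",np.round(M.mean(0),3),"+-",np.round(M.std(0)/np.sqrt(n),3))
    if tag: crop(im,290,240,80,60,10,f"pics/{tag}.png");cv2.imwrite(f"pics/{tag}_full.png",im)
E
python3 -c "
from h import *
feel(10,'f1')"
```

```text
t 10.0 pos [503.87  16.7  169.96] yaw -0.101 F [-0.32  0.17 -1.64] +- [0.14 0.12 0.11] M [0.006 0.02  0.016] +- [0.009 0.008 0.008]
```

View pics/f1.png

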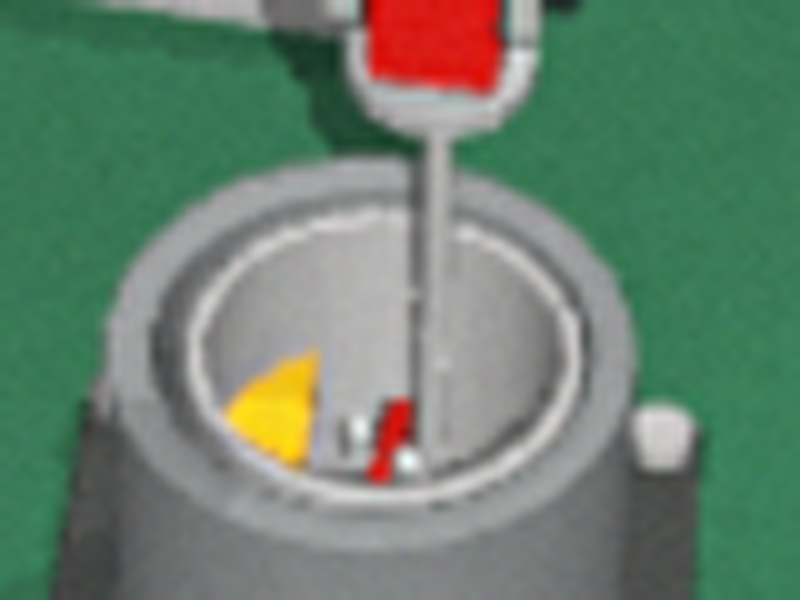

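move_arm --pt "0 -0.03 0 0 0 0" --pt "0 -0.03 0 0 0 0" --pt "0 -0.03 0 0 0 0" --pt "0 -0.03 0 0 0 0" --pt "0 -0.03 0 0 0 0" --pt "0 0 0 0 0 0" --pt "0 0 0 0 0 0" --pt "0 0 0 0 0 0" --pt "0 0 0 0 0 0" --pt "0 0 0 0 0 0"

```text
time_s: 11.0
eef_pos: [502.4, 16.9, 170.0]
ee_rot: [0.0, 0.742, 0.671, 0.0]
force: [0.8, -0.1, -2.1]
grip_width: 0.248
```

```bash
python3 -c "
from h import *
feel(8)"
```

```text
t 11.4 pos [502.42  16.85 170.01] yaw -0.101 F [ 0.95  0.06 -1.38] +- [0.17 0.16 0.14] M [ 0.005 -0.199 -0.002] +- [0.006 0.007 0.006]
```

move_arm --pt "0 -0.02 0 0 0 0" --pt "0 -0.02 0 0 0 0" --pt "0 -0.02 0 0 0 0" --pt "0 -0.02 0 0 0 0" --pt "0 -0.02 0 0 0 0" --pt "0 0 0 0 0 0" --pt "0 0 0 0 0 0" --pt "0 0 0 0 0 0" --pt "0 0 0 0 0 0" --pt "0 0 0 0 0 0"

```text
time_s: 12.4
eef_pos: [501.4, 17.0, 170.0]
ee_rot: [0.0, 0.742, 0.671, 0.0]
force: [2.1, -0.2, -0.4]
grip_width: 0.248
```

```bash
python3 -c "
from h import *
feel(8)"
```

```text
t 12.8 pos [501.44  16.95 170.04] yaw -0.101 F [ 2.13 -0.37 -0.63] +- [0.16 0.11 0.13] M [-0.041 -0.61   0.004] +- [0.009 0.009 0.009]
```

```bash
python3 -c "
from h import *
feel(2,'f2')
a=cv2.imread('pics/f1_full.png');b=cv2.imread('pics/f2_full.png')
for im in (a,b):
    im=im.astype(int);m=(im[...,2]>110)&(im[...,1]<70)&(im[...,0]<80);yy,xx=np.nonzero(m[270:300,300:360]);print(len(xx),xx.mean()+300,yy.mean()+270,[(r+270,round(xx[yy==r].mean()+300,1)) for r in np.unique(yy)])
"
```

```text
t 12.9 pos [501.4   16.96 170.  ] yaw -0.101 F [ 1.49  0.08 -1.07] +- [0.03 0.49 0.31] M [-0.038 -0.61   0.016] +- [0.025 0.016 0.005]
17 328.6470588235294 283.29411764705884 [(np.int64(280), np.float64(329.5)), (np.int64(281), np.float64(329.5)), (np.int64(282), np.float64(329.0)), (np.int64(283), np.float64(329.0)), (np.int64(284), np.float64(328.5)), (np.int64(285), np.float64(328.0)), (np.int64(286), np.float64(327.5)), (np.int64(287), np.float64(327.5))]
17 329.2352941176471 282.8235294117647 [(np.int64(280), np.float64(330.0)), (np.int64(281), np.float64(330.0)), (np.int64(282), np.float64(330.0)), (np.int64(283), np.float64(329.5)), (np.int64(284), np.float64(328.5)), (np.int64(285), np.float64(328.0)), (np.int64(286), np.float64(328.0)), (np.int64(287), np.float64(327.5))]
```

View pics/f2.png

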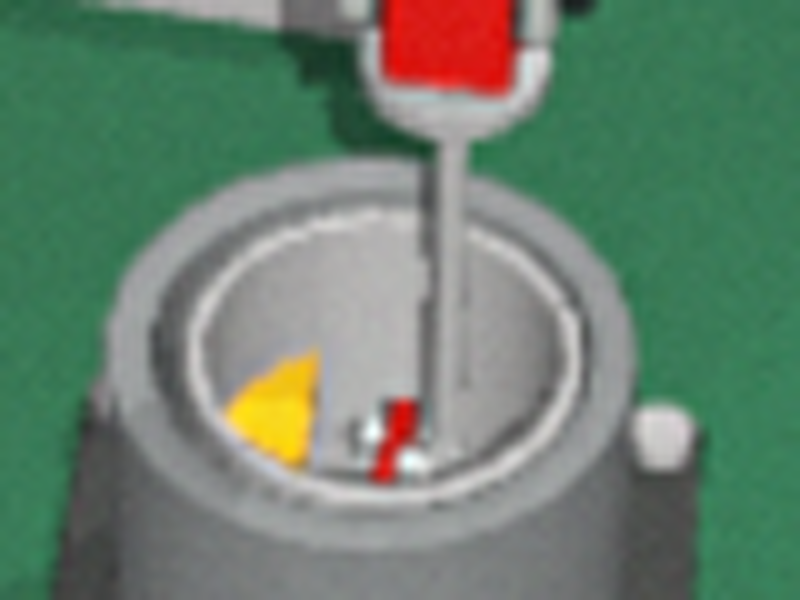

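move_arm --pt "0 0.03 0 0 0 0" --pt "0 0.03 0 0 0 0" --pt "0 0 -0.03 0 0 0" --pt "0 0 -0.03 0 0 0" --pt "0 0 -0.03 0 0 0" --pt "0 0 -0.03 0 0 0" --pt "0 0 -0.03 0 0 0" --pt "0 0 0 0 0 0" --pt "0 0 0 0 0 0" --pt "0 0 0 0 0 0"

```text
time_s: 13.9
eef_pos: [502.0, 16.9, 171.5]
ee_rot: [-0.0, 0.742, 0.671, -0.0]
force: [0.9, -0.4, -3.1]
grip_width: 0.244
```

```bash
python3 -c "
from h import *
feel(8,'f3')"
```

```text
t 14.3 pos [501.97  16.9  171.47] yaw -0.101 F [ 1.15 -0.16 -2.28] +- [0.15 0.16 0.24] M [-0.056 -0.321 -0.009] +- [0.007 0.009 0.014]
```

move_arm --pt "0 0.02 0 0 0 0" --pt "0 0.02 0 0 0 0" --pt "0 0 -0.02 0 0 0" --pt "0 0 -0.02 0 0 0" --pt "0 0 -0.02 0 0 0" --pt "0 0 -0.02 0 0 0" --pt "0 0 0 0 0 0" --pt "0 0 0 0 0 0" --pt "0 0 0 0 0 0" --pt "0 0 0 0 0 0"

```text
time_s: 15.3
eef_pos: [502.3, 16.9, 172.2]
ee_rot: [-0.0, 0.742, 0.671, -0.0]
force: [0.6, 0.1, -5.6]
grip_width: 0.242
```

```bash
python3 -c "
from h import *
feel(8,'f4')"
```

```text
t 15.7 pos [502.37  16.85 172.28] yaw -0.101 F [ 0.28  0.12 -5.6 ] +- [0.09 0.15 0.18] M [ 0.009  0.052 -0.002] +- [0.004 0.007 0.006]
```

View pics/f4.png

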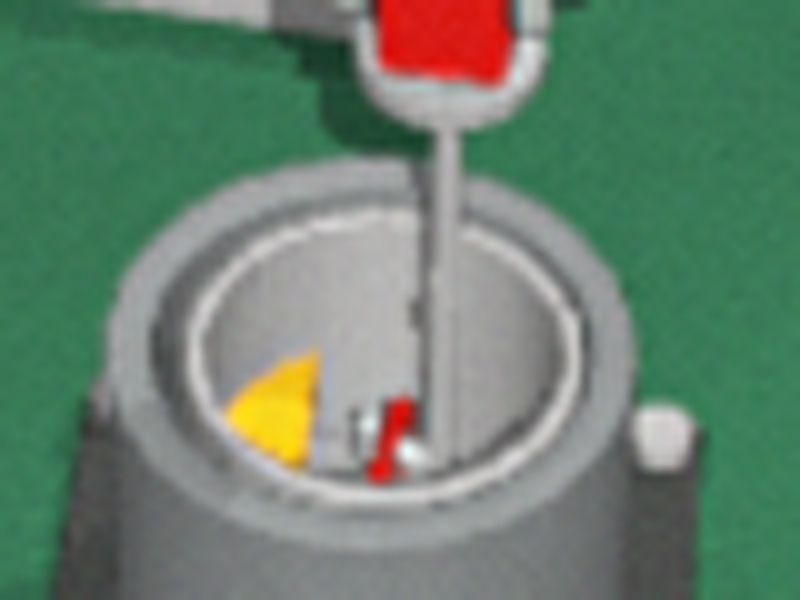

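move_arm --pt "0 0 -0.02 0 0 0" --pt "0 0 -0.02 0 0 0" --pt "0 -0.03 0 0 0 0" --pt "0 -0.03 0 0 0 0" --pt "0 -0.04 0 0 0 0" --pt "0 -0.04 0 0 0 0" --pt "0 -0.03 0 0 0 0" --pt "0 -0.03 0 0 0 0" --pt "0 0 0 0 0 0" --pt "0 0 0 0 0 0"

```text
time_s: 16.7
eef_pos: [500.4, 17.1, 172.7]
ee_rot: [0.0, 0.742, 0.671, -0.0]
force: [-0.4, 0.1, -5.2]
grip_width: 0.247
```

```bash
python3 -c "
from h import *
feel(8,'f5')"
```

```text
t 17.1 pos [500.41  17.06 172.69] yaw -0.101 F [ 0.01  0.03 -5.73] +- [0.13 0.1  0.2 ] M [-0.005  0.024  0.008] +- [0.01  0.009 0.011]
```

View pics/f5.png

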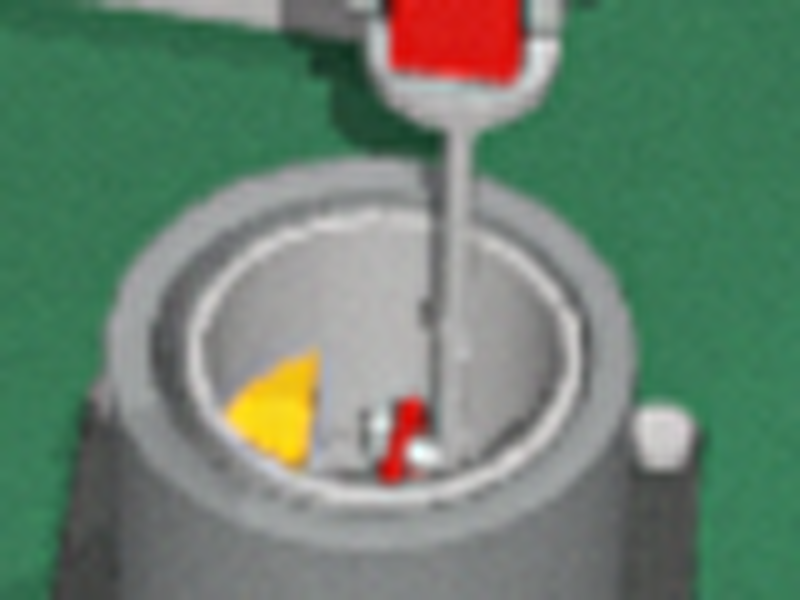

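move_arm --pt "0 -0.03 0 0 0 0" --pt "0 -0.03 0 0 0 0" --pt "0 -0.03 0 0 0 0" --pt "0 -0.03 0 0 0 0" --pt "0 -0.03 0 0 0 0" --pt "0 0 0 0 0 0" --pt "0 0 0 0 0 0" --pt "0 0 0 0 0 0" --pt "0 0 0 0 0 0" --pt "0 0 0 0 0 0"

```text
time_s: 18.1
eef_pos: [498.9, 17.2, 172.7]
ee_rot: [-0.0, 0.742, 0.671, -0.0]
force: [-0.6, 0.5, -6.0]
grip_width: 0.246
```

```bash
python3 -c "
from h import *
feel(10,'f6')"
```

```text
t 18.6 pos [498.91  17.2  172.7 ] yaw -0.101 F [ 0.21  0.19 -6.21] +- [0.26 0.08 0.15] M [0.03  0.041 0.004] +- [0.007 0.006 0.007]
```

move_arm --pt "0 -0.02 0 0 0 0" --pt "0 -0.02 0 0 0 0" --pt "0 -0.02 0 0 0 0" --pt "0 0 0 0 0 0" --pt "0 0 0 0 0 0" --pt "0 0 0 0 0 0" --pt "0 0 0 0 0 0" --pt "0 0 0 0 0 0" --pt "0 0 0 0 0 0" --pt "0 0 0 0 0 0"

```text
time_s: 19.6
eef_pos: [498.3, 17.3, 172.7]
ee_rot: [0.0, 0.742, 0.671, -0.0]
force: [-0.1, 0.7, -5.8]
grip_width: 0.246
```

```bash
python3 -c "
from h import *
feel(10,'f7')"
```

```text
t 20.1 pos [498.32  17.26 172.69] yaw -0.101 F [-0.13 -0.31 -5.84] +- [0.14 0.22 0.14] M [ 0.011  0.038 -0.013] +- [0.01  0.011 0.006]
```

move_arm --pt "0 -0.02 0 0 0 0" --pt "0 -0.02 0 0 0 0" --pt "0 -0.01 0 0 0 0" --pt "0 0 0 0 0 0" --pt "0 0 0 0 0 0" --pt "0 0 0 0 0 0" --pt "0 0 0 0 0 0" --pt "0 0 0 0 0 0" --pt "0 0 0 0 0 0" --pt "0 0 0 0 0 0"

```text
time_s: 21.1
eef_pos: [497.8, 17.3, 172.7]
ee_rot: [0.0, 0.742, 0.671, -0.0]
force: [-0.1, -0.7, -6.7]
grip_width: 0.247
```

```bash
python3 -c "
from h import *
feel(10,'f8')"
```

```text
t 21.6 pos [497.81  17.31 172.69] yaw -0.101 F [-0.13 -0.07 -6.02] +- [0.2  0.15 0.14] M [ 0.01   0.056 -0.003] +- [0.009 0.006 0.011]
```

move_arm --pt "0 -0.02 0 0 0 0" --pt "0 -0.02 0 0 0 0" --pt "0 0 0 0 0 0" --pt "0 0 0 0 0 0" --pt "0 0 0 0 0 0" --pt "0 0 0 0 0 0" --pt "0 0 0 0 0 0" --pt "0 0 0 0 0 0" --pt "0 0 0 0 0 0" --pt "0 0 0 0 0 0"

```text
time_s: 22.6
eef_pos: [497.4, 17.4, 172.7]
ee_rot: [-0.0, 0.742, 0.671, -0.0]
force: [0.8, 0.0, -5.8]
grip_width: 0.245
```

```bash
python3 -c "
from h import *
feel(12,'f9')"
```

```text
t 23.2 pos [497.42  17.36 172.7 ] yaw -0.101 F [-0.03 -0.   -5.8 ] +- [0.15 0.13 0.15] M [-0.006  0.044 -0.018] +- [0.007 0.008 0.009]
```

View pics/f9.png

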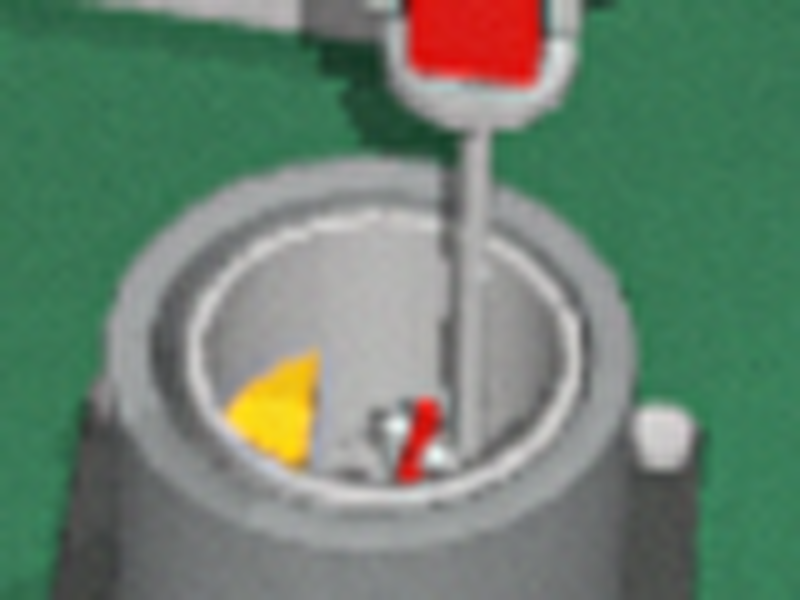

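move_arm --pt "0 -0.02 0 0 0 0" --pt "0 -0.02 0 0 0 0" --pt "0 -0.01 0 0 0 0" --pt "0 0 0 0 0 0" --pt "0 0 0 0 0 0" --pt "0 0 0 0 0 0" --pt "0 0 0 0 0 0" --pt "0 0 0 0 0 0" --pt "0 0 0 0 0 0" --pt "0 0 0 0 0 0"

```text
time_s: 24.2
eef_pos: [496.9, 17.4, 172.7]
ee_rot: [0.0, 0.742, 0.671, 0.0]
force: [0.2, -0.2, -5.4]
grip_width: 0.248
```

```bash
python3 -c "
from h import *
feel(12,'f10')
for k in ('f1','f4','f5','f6','f7','f8','f9','f10'):
    im=cv2.imread(f'pics/{k}_full.png').astype(float);w=np.clip(im[...,2]-np.maximum(im[...,1],im[...,0])-40,0,None)[276:289,318:350]
    yy,xx=np.mgrid[276:289,318:350];print(k,round((w*xx).sum()/w.sum(),2),round((w*yy).sum()/w.sum(),2))
"
```

```text
t 24.8 pos [496.92  17.41 172.7 ] yaw -0.101 F [ 0.25  0.22 -5.84] +- [0.14 0.12 0.16] M [ 0.009  0.043 -0.015] +- [0.007 0.005 0.008]
f1 327.95 283.14
f4 327.98 283.1
f5 329.07 283.12
f6 329.84 283.19
f7 330.15 283.14
f8 330.4 283.2
f9 330.61 283.03
f10 330.86 283.1
```

move_arm --pt "0 -0.02 0 0 0 0" --pt "0 -0.02 0 0 0 0" --pt "0 0 0 0 0 0" --pt "0 0 0 0 0 0" --pt "0 0 0 0 0 0" --pt "0 0 0 0 0 0" --pt "0 0 0 0 0 0" --pt "0 0 0 0 0 0" --pt "0 0 0 0 0 0" --pt "0 0 0 0 0 0"

```text
time_s: 25.8
eef_pos: [496.5, 17.5, 172.7]
ee_rot: [-0.0, 0.742, 0.671, -0.0]
force: [0.4, 0.5, -7.0]
grip_width: 0.248
```

```bash
cat > r.py <<'E'
from h import *
import sys
k=sys.argv[1];feel(12,k)
im=cv2.imread(f'pics/{k}_full.png').astype(float);w=np.clip(im[...,2]-np.maximum(im[...,1],im[...,0])-40,0,None)[276:289,318:350]
yy,xx=np.mgrid[276:289,318:350];print(k,round((w*xx).sum()/w.sum(),2),round((w*yy).sum()/w.sum(),2))
E
python3 r.py f11
```

```text
t 26.4 pos [496.52  17.45 172.69] yaw -0.101 F [-0.08  0.13 -5.65] +- [0.14 0.16 0.12] M [ 0.004  0.029 -0.004] +- [0.01  0.007 0.012]
f11 331.0 283.21
```

move_arm --pt "0 -0.02 0 0 0 0" --pt "0 -0.02 0 0 0 0" --pt "0 0 0 0 0 0" --pt "0 0 0 0 0 0" --pt "0 0 0 0 0 0" --pt "0 0 0 0 0 0" --pt "0 0 0 0 0 0" --pt "0 0 0 0 0 0" --pt "0 0 0 0 0 0" --pt "0 0 0 0 0 0"

```text
time_s: 27.4
eef_pos: [496.1, 17.5, 172.7]
ee_rot: [0.0, 0.742, 0.671, -0.0]
force: [-0.1, 0.4, -5.9]
grip_width: 0.244
```

```bash
python3 r.py f12
```

```text
t 28.0 pos [496.12  17.49 172.69] yaw -0.101 F [ 0.12 -0.16 -5.89] +- [0.15 0.1  0.23] M [ 0.009  0.028 -0.017] +- [0.008 0.01  0.009]
f12 331.32 283.16
```

move_arm --pt "0 -0.02 0 0 0 0" --pt "0 -0.02 0 0 0 0" --pt "0 -0.01 0 0 0 0" --pt "0 0 0 0 0 0" --pt "0 0 0 0 0 0" --pt "0 0 0 0 0 0" --pt "0 0 0 0 0 0" --pt "0 0 0 0 0 0" --pt "0 0 0 0 0 0" --pt "0 0 0 0 0 0"

```text
time_s: 29.0
eef_pos: [495.6, 17.5, 172.7]
ee_rot: [-0.0, 0.742, 0.671, -0.0]
force: [-1.0, 0.1, -5.3]
grip_width: 0.245
```

```bash
python3 r.py f13
```

```text
t 29.6 pos [495.62  17.54 172.69] yaw -0.101 F [ 0.07  0.07 -6.26] +- [0.13 0.11 0.12] M [0.003 0.048 0.014] +- [0.01  0.01  0.007]
f13 331.44 283.1
```

View pics/f13.png

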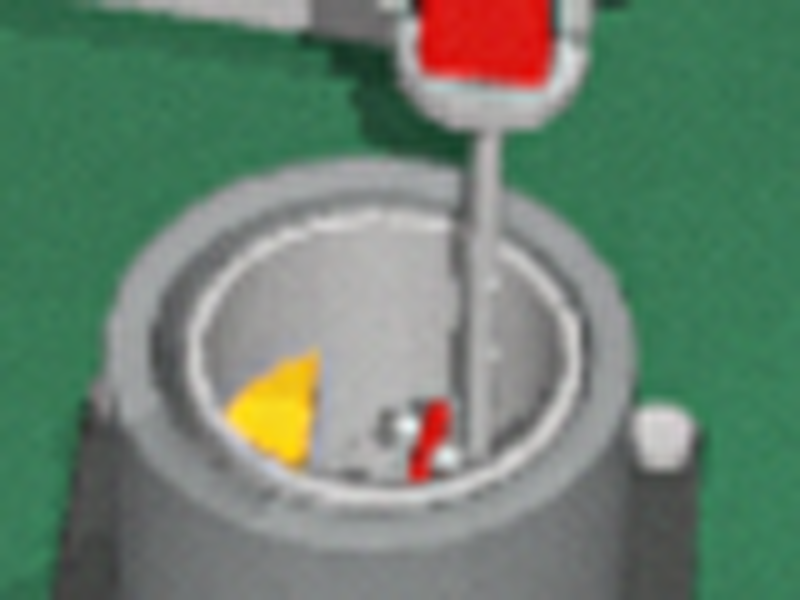

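move_arm --pt "0 0 -0.03 0 0 0" --pt "0 0 -0.05 0 0 0" --pt "0 0 -0.05 0 0 0" --pt "0 0 -0.05 0 0 0" --pt "0 0 -0.05 0 0 0" --pt "0 0 -0.05 0 0 0" --pt "0 0 -0.05 0 0 0" --pt "0 0 -0.05 0 0 0" --pt "0 0 -0.03 0 0 0" --pt "0 0 0 0 0 0"

```text
time_s: 30.6
eef_pos: [495.7, 17.5, 176.8]
ee_rot: [0.0, 0.742, 0.671, 0.0]
force: [0.1, 0.1, -6.5]
grip_width: 0.252
```

```bash
python3 r.py f14
```

```text
t 31.2 pos [495.62  17.54 176.78] yaw -0.101 F [ 0.16  0.17 -5.83] +- [0.15 0.15 0.16] M [0.005 0.045 0.   ] +- [0.006 0.007 0.008]
f14 331.48 282.61
```

View pics/f14.png

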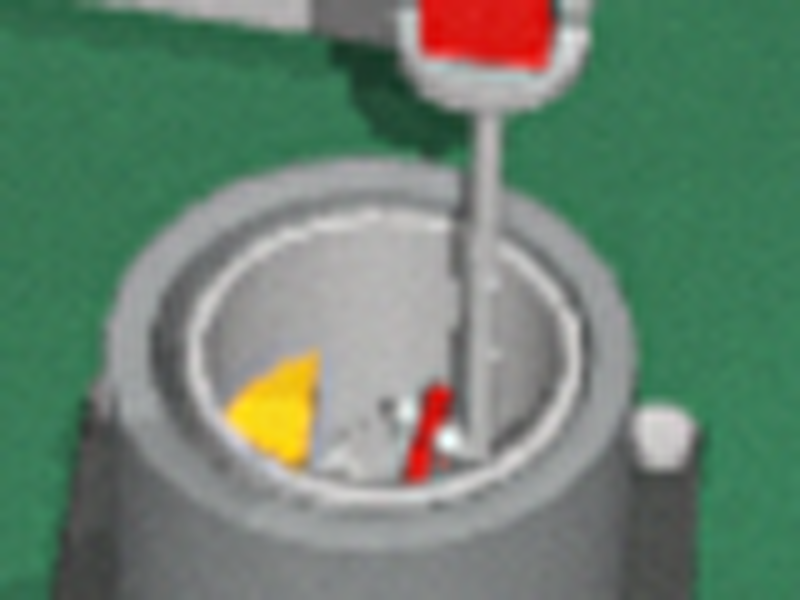

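move_arm --pt "0 0 -0.1 0 0 0" --pt "0 0 -0.2 0 0 0" --pt "0 0 -0.2 0 0 0" --pt "0 0 -0.2 0 0 0" --pt "0 0 -0.2 0 0 0" --pt "0 0 -0.2 0 0 0" --pt "0 0 -0.2 0 0 0" --pt "0 0 -0.2 0 0 0" --pt "0 0 -0.1 0 0 0" --pt "0 0 0 0 0 0"

```text
time_s: 32.2
eef_pos: [495.7, 17.5, 192.9]
ee_rot: [0.0, 0.742, 0.671, 0.0]
force: [-0.3, 0.7, -5.7]
grip_width: 0.245
```

```bash
python3 -c "
from h import *
feel(4,'f15')"
```

```text
t 32.4 pos [495.59  17.55 192.74] yaw -0.101 F [ 0.08 -0.45 -5.62] +- [0.16 0.16 0.23] M [ 0.002  0.028 -0.005] +- [0.012 0.008 0.016]
```

View pics/f15.png

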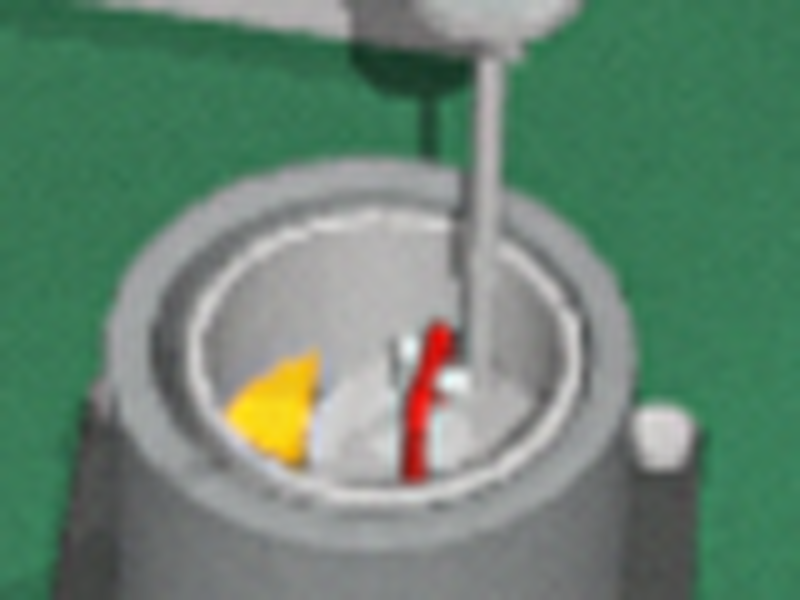

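move_arm --pt "0 0 -0.2 0 0 0" --pt "0 0 -0.3 0 0 0" --pt "0 0 -0.4 0 0 0" --pt "0 0 -0.4 0 0 0" --pt "0 0 -0.4 0 0 0" --pt "0 0 -0.4 0 0 0" --pt "0 0 -0.4 0 0 0" --pt "0 0 -0.4 0 0 0" --pt "0 0 -0.4 0 0 0" --pt "0 0 -0.4 0 0 0"

```text
time_s: 33.4
eef_pos: [495.6, 17.6, 230.1]
ee_rot: [-0.0, 0.742, 0.671, -0.0]
force: [0.1, 1.0, -5.6]
grip_width: 0.25
```

move_arm --pt "0 0 -0.5 0 0 0" --pt "0 0 -0.5 0 0 0" --pt "0 0 -0.5 0 0 0" --pt "0 0 -0.5 0 0 0" --pt "0 0 -0.4 0 0 0" --pt "0 0 -0.4 0 0 0" --pt "0 0 -0.3 0 0 0" --pt "0 0 -0.2 0 0 0" --pt "0 0 -0.1 0 0 0" --pt "0 0 0 0 0 0"

```text
time_s: 34.4
eef_pos: [495.6, 17.5, 263.8]
ee_rot: [0.0, 0.742, 0.671, -0.0]
force: [0.4, -0.3, -6.1]
grip_width: 0.247
```

Run:
```python
from h import *
feel(2,'f16')
im=cv2.imread('pics/f16_full.png');crop(im,250,100,200,220,3,"pics/f16c.png")
s,p,y,tz=st()
e=plan([p[0],p[1],p[2],-0.101],[535,-324,255,-0.101],20)
```

```text
t 34.5 pos [495.57  17.55 263.66] yaw -0.101 F [-0.47  0.4  -5.31] +- [0.15 0.36 0.37] M [0.023 0.059 0.05 ] +- [0.    0.02  0.007]
[[-0.94, 0.21, 0.02, 0, 0, -0.0], [-1.15, 0.25, 0.03, 0, 0, -0.0], [-1.34, 0.29, 0.04, 0, 0, -0.0], [-1.53, 0.34, 0.04, 0, 0, -0.0], [-1.7, 0.37, 0.04, 0, 0, -0.0], [-1.84, 0.4, 0.05, 0, 0, -0.0], [-1.96, 0.44, 0.05, 0, 0, -0.0], [-2.06, 0.45, 0.05, 0, 0, -0.0], [-2.12, 0.46, 0.06, 0, 0, -0.0], [-2.15, 0.47, 0.05, 0, 0, -0.0]]
[[-2.16, 0.48, 0.06, 0, 0, -0.0], [-2.12, 0.46, 0.05, 0, 0, -0.0], [-2.05, 0.45, 0.05, 0, 0, -0.0], [-1.97, 0.43, 0.05, 0, 0, -0.0], [-1.84, 0.41, 0.05, 0, 0, -0.0], [-1.69, 0.37, 0.05, 0, 0, -0.0], [-1.53, 0.34, 0.03, 0, 0, -0.0], [-1.34, 0.29, 0.04, 0, 0, -0.0], [-1.15, 0.25, 0.03, 0, 0, -0.0], [-0.94, 0.21, 0.02, 0, 0, -0.0]]
end [ 5.35017e+02 -3.23961e+02  2.55032e+02 -1.01000e-01]
```

View pics/f16c.png

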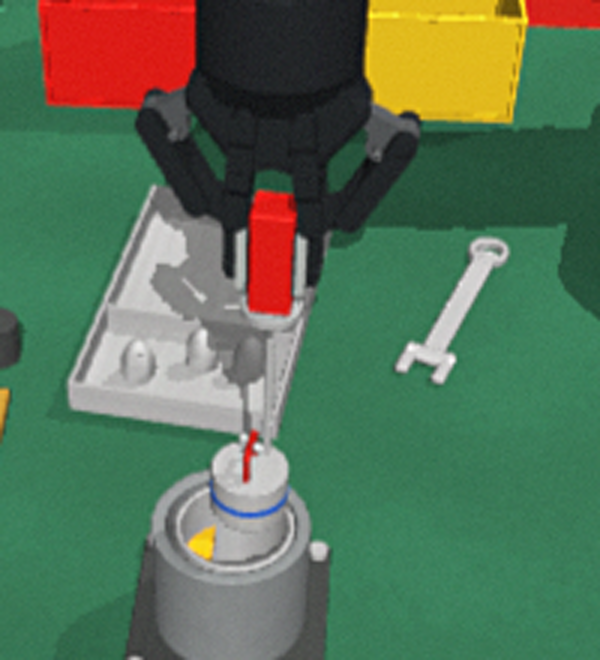

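```bash
sed -i 's/f=(1-np.cos(np.pi\*f))\/2\*0.5+f\*0.5/f=(1-np.cos(np.pi*f))\/2*E+f*(1-E)/; s/^def plan/E=0.5\ndef plan/' h.py
python3 - <<'E'
import h
from h import *
h.E=0.95
e=h.plan([495.57,17.55,263.7,-0.101],[535,-324,250,-0.101],28)
E
```

```text
[[-0.16, 0.04, 0.01, 0, 0, -0.0], [-0.36, 0.07, 0.01, 0, 0, -0.0], [-0.56, 0.13, 0.02, 0, 0, -0.0], [-0.74, 0.16, 0.03, 0, 0, -0.0], [-0.92, 0.2, 0.04, 0, 0, -0.0], [-1.1, 0.24, 0.05, 0, 0, -0.0], [-1.25, 0.28, 0.05, 0, 0, -0.0], [-1.4, 0.3, 0.05, 0, 0, -0.0], [-1.51, 0.34, 0.07, 0, 0, -0.0], [-1.63, 0.35, 0.06, 0, 0, -0.0]]
[[-1.71, 0.38, 0.07, 0, 0, -0.0], [-1.78, 0.39, 0.08, 0, 0, -0.0], [-1.83, 0.4, 0.07, 0, 0, -0.0], [-1.84, 0.4, 0.07, 0, 0, -0.0], [-1.85, 0.41, 0.08, 0, 0, -0.0], [-1.82, 0.4, 0.07, 0, 0, -0.0], [-1.78, 0.39, 0.08, 0, 0, -0.0], [-1.71, 0.37, 0.07, 0, 0, -0.0], [-1.63, 0.36, 0.06, 0, 0, -0.0], [-1.52, 0.33, 0.07, 0, 0, -0.0]]
[[-1.39, 0.31, 0.05, 0, 0, -0.0], [-1.25, 0.27, 0.05, 0, 0, -0.0], [-1.1, 0.24, 0.05, 0, 0, -0.0], [-0.92, 0.21, 0.04, 0, 0, -0.0], [-0.75, 0.16, 0.03, 0, 0, -0.0], [-0.55, 0.12, 0.02, 0, 0, -0.0], [-0.36, 0.08, 0.01, 0, 0, -0.0], [-0.16, 0.04, 0.01, 0, 0, -0.0], [0, 0, 0, 0, 0, 0], [0, 0, 0, 0, 0, 0]]
end [ 5.35036e+02 -3.23970e+02  2.50000e+02 -1.01000e-01]
```

move_arm --pt "-0.16 0.04 0.01 0 0 0" --pt "-0.36 0.07 0.01 0 0 0" --pt "-0.56 0.13 0.02 0 0 0" --pt "-0.74 0.16 0.03 0 0 0" --pt "-0.92 0.2 0.04 0 0 0" --pt "-1.1 0.24 0.05 0 0 0" --pt "-1.25 0.28 0.05 0 0 0" --pt "-1.4 0.3 0.05 0 0 0" --pt "-1.51 0.34 0.07 0 0 0" --pt "-1.63 0.35 0.06 0 0 0"

```text
time_s: 35.5
eef_pos: [507.0, -81.9, 259.8]
ee_rot: [0.0, 0.742, 0.671, -0.0]
force: [0.3, 0.4, -5.0]
grip_width: 0.246
```

move_arm --pt "-1.71 0.38 0.07 0 0 0" --pt "-1.78 0.39 0.08 0 0 0" --pt "-1.83 0.4 0.07 0 0 0" --pt "-1.84 0.4 0.07 0 0 0" --pt "-1.85 0.41 0.08 0 0 0" --pt "-1.82 0.4 0.07 0 0 0" --pt "-1.78 0.39 0.08 0 0 0" --pt "-1.71 0.37 0.07 0 0 0" --pt "-1.63 0.36 0.06 0 0 0" --pt "-1.52 0.33 0.07 0 0 0"

```text
time_s: 36.5
eef_pos: [527.6, -259.5, 252.6]
ee_rot: [0.0, 0.742, 0.671, -0.0]
force: [0.2, -1.0, -5.7]
grip_width: 0.248
```

move_arm --pt "-1.39 0.31 0.05 0 0 0" --pt "-1.25 0.27 0.05 0 0 0" --pt "-1.1 0.24 0.05 0 0 0" --pt "-0.92 0.21 0.04 0 0 0" --pt "-0.75 0.16 0.03 0 0 0" --pt "-0.55 0.12 0.02 0 0 0" --pt "-0.36 0.08 0.01 0 0 0" --pt "-0.16 0.04 0.01 0 0 0" --pt "0 0 0 0 0 0" --pt "0 0 0 0 0 0"

```text
time_s: 37.5
eef_pos: [535.2, -323.7, 250.2]
ee_rot: [-0.0, 0.742, 0.671, 0.0]
force: [0.1, 0.6, -5.6]
grip_width: 0.248
```

Run:
```python
from h import *
feel(3,'g1')
im=cv2.imread('pics/g1_full.png');crop(im,230,80,180,170,4,"pics/g1c.png")
```

```text
t 37.65 pos [ 535.19 -323.7   250.21] yaw -0.101 F [ 0.02 -0.63 -5.81] +- [0.29 0.12 0.23] M [0.022 0.057 0.01 ] +- [0.008 0.016 0.013]
```

View pics/g1c.png

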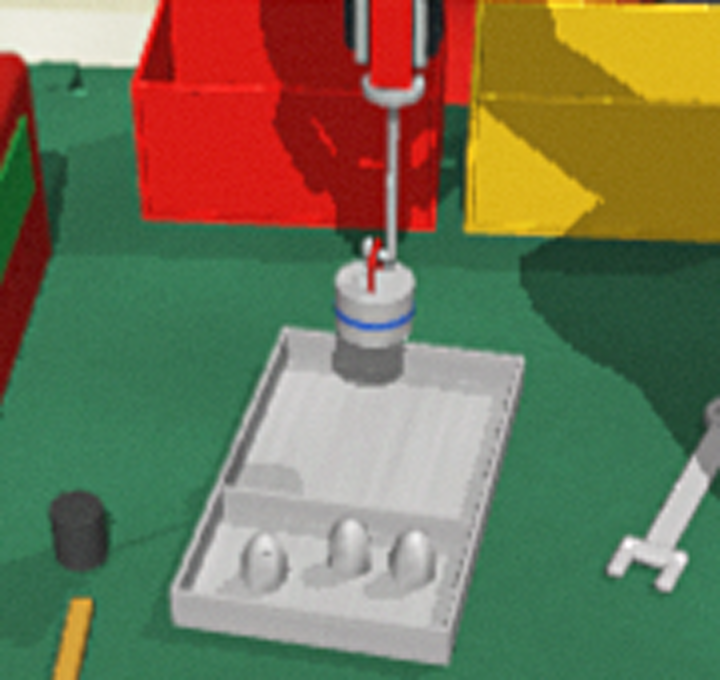

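move_arm --pt "0 0 0.3 0 0 0" --pt "0 0 0.7 0 0 0" --pt "0 0 1.0 0 0 0" --pt "0 0 1.2 0 0 0" --pt "0 0 1.3 0 0 0" --pt "0 0 1.2 0 0 0" --pt "0 0 1.0 0 0 0" --pt "0 0 0.7 0 0 0" --pt "0 0 0.4 0 0 0" --pt "0 0 0.2 0 0 0"

```text
time_s: 38.65
eef_pos: [535.2, -324.0, 169.9]
ee_rot: [0.0, 0.742, 0.671, -0.0]
force: [0.4, 0.2, -6.1]
grip_width: 0.245
```

move_arm --pt "0 0 0.1 0 0 0" --pt "0 0 0.1 0 0 0" --pt "0 0 0.1 0 0 0" --pt "0 0 0.1 0 0 0" --pt "0 0 0.05 0 0 0" --pt "0 0 0.05 0 0 0" --pt "0 0 0.05 0 0 0" --pt "0 0 0 0 0 0" --pt "0 0 0 0 0 0" --pt "0 0 0 0 0 0"

```text
time_s: 39.65
eef_pos: [535.3, -324.0, 164.9]
ee_rot: [0.0, 0.742, 0.671, 0.0]
force: [1.0, 0.0, -3.7]
grip_width: 0.25
```

Run:
```python
from h import *
feel(6,'g2')
im=cv2.imread('pics/g2_full.png');crop(im,260,120,120,120,6,"pics/g2c.png")
```

```text
t 39.95 pos [ 535.27 -324.04  164.81] yaw -0.101 F [ 1.2  -0.21 -3.16] +- [0.2  0.21 0.14] M [-0.011 -0.295  0.009] +- [0.01  0.01  0.014]
```

View pics/g2c.png

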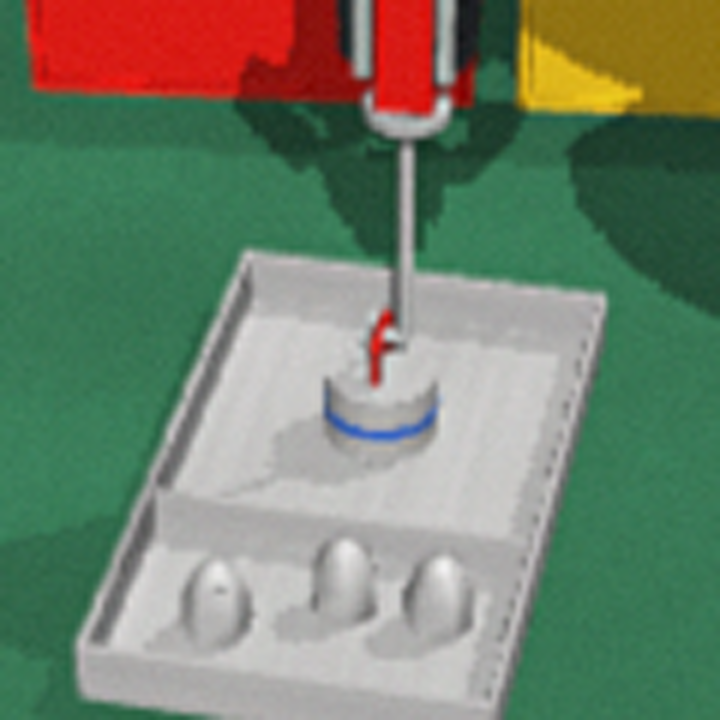

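move_arm --pt "0 0.05 0.03 0 0 0" --pt "0 0.05 0.05 0 0 0" --pt "0 0.05 0.1 0 0 0" --pt "0 0.05 0.1 0 0 0" --pt "0 0 0.15 0 0 0" --pt "0 0 0.15 0 0 0" --pt "0 0 0.15 0 0 0" --pt "0 0 0.15 0 0 0" --pt "0 0 0.1 0 0 0" --pt "0 0 0 0 0 0"

```text
time_s: 40.95
eef_pos: [537.1, -324.1, 154.6]
ee_rot: [-0.0, 0.742, 0.671, -0.0]
force: [-0.5, 0.0, -2.2]
grip_width: 0.25
```

Run:
```python
from h import *
feel(6,'g3')
im=cv2.imread('pics/g3_full.png');crop(im,260,120,120,120,6,"pics/g3c.png")
```

```text
t 41.25 pos [ 537.15 -324.19  154.84] yaw -0.101 F [ 0.02 -0.02 -2.07] +- [0.11 0.22 0.14] M [ 0.017 -0.009  0.002] +- [0.015 0.01  0.017]
```

View pics/g3c.png

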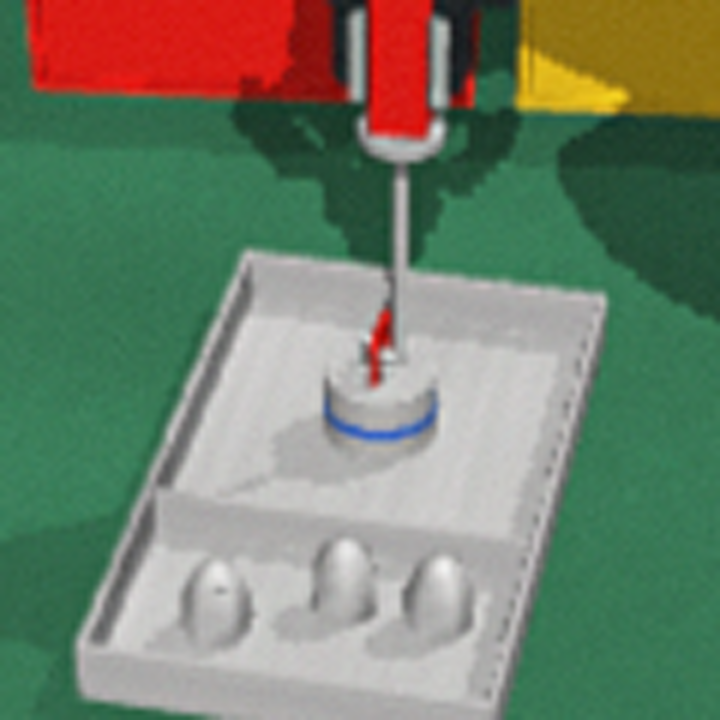

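move_arm --pt "0 -0.1 0 0 0 0" --pt "0 -0.2 0 0 0 0" --pt "0 -0.2 0 0 0 0" --pt "0 -0.3 0 0 0 0" --pt "0 -0.4 0 0 0 0" --pt "0 -0.4 0 0 0 0" --pt "0 -0.4 0 0 0 0" --pt "0 -0.4 0 0 0 0" --pt "0 -0.3 0 0 0 0" --pt "0 0 0 0 0 0"

```text
time_s: 42.25
eef_pos: [510.0, -321.4, 154.9]
ee_rot: [-0.0, 0.742, 0.67, -0.0]
force: [0.1, 0.4, -0.7]
grip_width: 0.252
```

Run:
```python
from h import *
feel(2,'g4')
im=cv2.imread('pics/g4_full.png');crop(im,260,120,120,120,6,"pics/g4c.png")
```

```text
t 42.35 pos [ 510.22 -321.49  154.87] yaw -0.101 F [-0.43  0.27 -1.95] +- [0.36 0.64 0.07] M [-0.014 -0.006 -0.001] +- [0.001 0.008 0.005]
```

View pics/g4c.png

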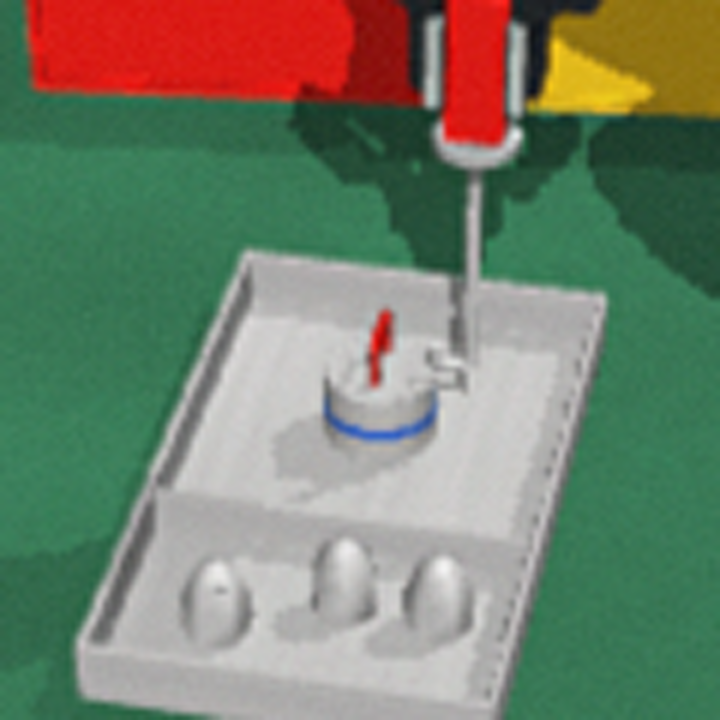

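Run:
```python
import h
from h import *
s,p,y,tz=st();print(p,y)
e=h.plan([510.2,-321.45,154.87,-0.101],[510.2,-321.45,228,-0.101],5,pad=False)
h.E=.7
e=h.plan(e,[426.457,303.261,222,.566],22,pad=False)
```

```text
[ 510.27609087 -321.48334983  154.8489363 ] -0.10094037634399912
[[0.0, 0.0, -1.08, 0, 0, -0.0], [0.0, 0.0, -1.65, 0, 0, -0.0], [0.0, 0.0, -1.86, 0, 0, -0.0], [0.0, 0.0, -1.64, 0, 0, -0.0], [0.0, 0.0, -1.08, 0, 0, -0.0]]
end [ 5.1020e+02 -3.2145e+02  2.2797e+02 -1.0100e-01]
[[1.05, -0.25, 0.01, 0, 0, -0.7], [1.5, -0.34, 0.01, 0, 0, -0.9], [1.91, -0.4, 0.02, 0, 0, -1.2], [2.33, -0.44, 0.03, 0, 0, -1.4], [2.71, -0.44, 0.02, 0, 0, -1.7], [3.06, -0.4, 0.03, 0, 0, -1.8], [3.36, -0.34, 0.03, 0, 0, -2.1], [3.62, -0.23, 0.04, 0, 0, -2.2], [3.8, -0.09, 0.03, 0, 0, -2.3], [3.94, 0.06, 0.04, 0, 0, -2.4]]
[[3.99, 0.23, 0.04, 0, 0, -2.4], [3.98, 0.39, 0.04, 0, 0, -2.4], [3.9, 0.56, 0.03, 0, 0, -2.4], [3.74, 0.69, 0.04, 0, 0, -2.3], [3.53, 0.8, 0.03, 0, 0, -2.2], [3.27, 0.87, 0.04, 0, 0, -2.1], [2.95, 0.91, 0.03, 0, 0, -1.8], [2.6, 0.89, 0.02, 0, 0, -1.7], [2.21, 0.83, 0.02, 0, 0, -1.4], [1.82, 0.73, 0.02, 0, 0, -1.2]]
[[1.4, 0.61, 0.02, 0, 0, -1.0], [0.99, 0.44, 0.01, 0, 0, -0.6]]
end [426.473 303.234 221.97    0.566]
```

move_arm --pt "0 0 -1.08 0 0 0" --pt "0 0 -1.65 0 0 0" --pt "0 0 -1.86 0 0 0" --pt "0 0 -1.64 0 0 0" --pt "0 0 -1.08 0 0 0" --pt "1.05 -0.25 0.01 0 0 -0.7" --pt "1.5 -0.34 0.01 0 0 -0.9" --pt "1.91 -0.4 0.02 0 0 -1.2" --pt "2.33 -0.44 0.03 0 0 -1.4" --pt "2.71 -0.44 0.02 0 0 -1.7"

```text
time_s: 43.35
eef_pos: [496.7, -224.0, 226.1]
ee_rot: [-0.001, 0.706, 0.708, -0.0]
force: [-0.2, -0.3, -1.5]
grip_width: 0.248
```

move_arm --pt "3.06 -0.4 0.03 0 0 -1.8" --pt "3.36 -0.34 0.03 0 0 -2.1" --pt "3.62 -0.23 0.04 0 0 -2.2" --pt "3.8 -0.09 0.03 0 0 -2.3" --pt "3.94 0.06 0.04 0 0 -2.4" --pt "3.99 0.23 0.04 0 0 -2.4" --pt "3.98 0.39 0.04 0 0 -2.4" --pt "3.9 0.56 0.03 0 0 -2.4" --pt "3.74 0.69 0.04 0 0 -2.3" --pt "3.53 0.8 0.03 0 0 -2.2"

```text
time_s: 44.35
eef_pos: [446.5, 145.2, 222.9]
ee_rot: [-0.0, 0.554, 0.833, -0.0]
force: [1.3, 0.6, -1.9]
grip_width: 0.245
```

move_arm --pt "3.27 0.87 0.04 0 0 -2.1" --pt "2.95 0.91 0.03 0 0 -1.8" --pt "2.6 0.89 0.02 0 0 -1.7" --pt "2.21 0.83 0.02 0 0 -1.4" --pt "1.82 0.73 0.02 0 0 -1.2" --pt "1.4 0.61 0.02 0 0 -1.0" --pt "0.99 0.44 0.01 0 0 -0.6" --pt "0 0 0 0 0 0" --pt "0 0 0 0 0 0" --pt "0 0 0 0 0 0"

```text
time_s: 45.35
eef_pos: [426.6, 302.6, 221.9]
ee_rot: [0.0, 0.482, 0.876, -0.0]
force: [-0.1, 0.6, -1.6]
grip_width: 0.251
```

Run:
```python
import h
from h import *
feel(2,'k1')
s,p,y,tz=st()
e=h.plan([p[0],p[1],p[2],y],[426.457,303.261,139.0,.566],8)
im=cv2.imread('pics/k1_full.png');crop(im,220,240,200,220,3,"pics/k1c.png")
```

```text
t 45.45 pos [426.65 302.62 221.92] yaw 0.565 F [-0.47 -0.17 -0.56] +- [0.11 0.42 0.3 ] M [0.007 0.037 0.011] +- [0.002 0.019 0.006]
[[0.0, 0.0, 0.68, 0, 0, -0.0], [0.01, 0.0, 0.96, 0, 0, -0.0], [0.01, 0.01, 1.2, 0, 0, -0.0], [0.01, -0.0, 1.31, 0, 0, -0.0], [0.01, 0.0, 1.31, 0, 0, -0.0], [0.01, 0.0, 1.19, 0, 0, -0.1], [0.01, 0.0, 0.97, 0, 0, 0.0], [0.0, 0.01, 0.67, 0, 0, 0.0], [0, 0, 0, 0, 0, 0], [0, 0, 0, 0, 0, 0]]
end [426.496 303.271 139.045   0.567]
```

View pics/k1c.png

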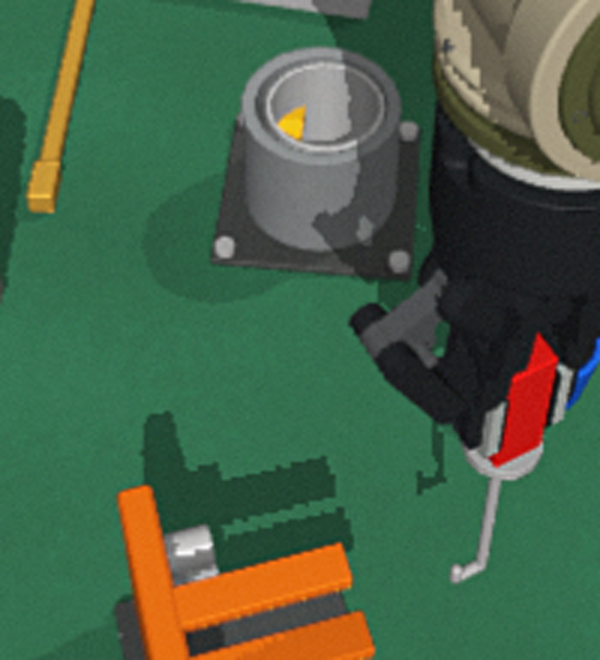

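move_arm --pt "0 0 0.7 0 0 0" --pt "0 0 1.0 0 0 0" --pt "0 0 1.2 0 0 0" --pt "0 0 1.3 0 0 0" --pt "0 0 1.3 0 0 0" --pt "0 0 1.2 0 0 0" --pt "0 0 0.9 0 0 0" --pt "0 0 0.7 0 0 0" --pt "0 0 0 0 0 0" --pt "0 0 0 0 0 0"

```text
time_s: 46.45
eef_pos: [426.6, 303.3, 139.1]
ee_rot: [0.0, 0.482, 0.876, 0.0]
force: [1.1, -0.7, -2.0]
grip_width: 0.251
```

Run:
```python
import h
from h import *
feel(3,'k2')
s,p,y,tz=st()
e=h.plan([p[0],p[1],p[2],y],[497.09,329.02,139.0,.566],9)
im=cv2.imread('pics/k2_full.png');crop(im,220,280,200,200,3,"pics/k2c.png")
```

```text
t 46.6 pos [426.72 303.33 139.38] yaw 0.566 F [ 0.37  0.59 -1.12] +- [0.25 0.25 0.24] M [0.011 0.007 0.001] +- [0.01  0.008 0.008]
[[-0.11, 0.52, 0.0, 0, 0, -0.0], [-0.16, 0.72, 0.01, 0, 0, -0.0], [-0.2, 0.9, 0.0, 0, 0, -0.0], [-0.22, 1.0, 0.01, 0, 0, -0.0], [-0.23, 1.04, 0.0, 0, 0, -0.0], [-0.22, 1.01, 0.01, 0, 0, -0.0], [-0.19, 0.89, 0.0, 0, 0, -0.0], [-0.16, 0.72, 0.0, 0, 0, -0.0], [-0.11, 0.52, 0.01, 0, 0, -0.0], [0, 0, 0, 0, 0, 0]]
end [497.059 329.055 138.965   0.566]
```

View pics/k2c.png

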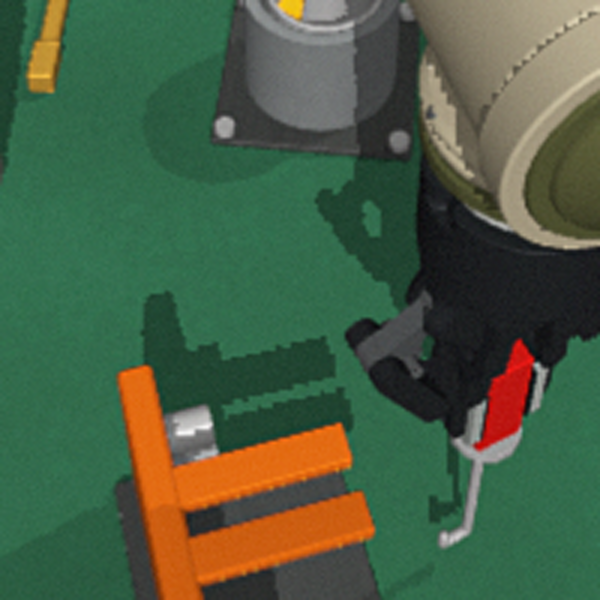

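move_arm --pt "-0.11 0.52 0 0 0 0" --pt "-0.16 0.72 0 0 0 0" --pt "-0.2 0.9 0 0 0 0" --pt "-0.22 1.0 0 0 0 0" --pt "-0.23 1.04 0 0 0 0" --pt "-0.22 1.01 0 0 0 0" --pt "-0.19 0.89 0 0 0 0" --pt "-0.16 0.72 0 0 0 0" --pt "-0.11 0.52 0 0 0 0" --pt "0 0 0 0 0 0"

```text
time_s: 47.6
eef_pos: [497.3, 329.1, 138.7]
ee_rot: [0.0, 0.482, 0.876, 0.0]
force: [-0.3, 0.3, -1.9]
grip_width: 0.246
```

Run:
```python
import h
from h import *
feel(6,'k3')
im=cv2.imread('pics/k3_full.png');crop(im,220,300,200,180,3,"pics/k3c.png")
```

```text
t 47.9 pos [496.65 328.94 138.91] yaw 0.566 F [-0.41 -0.04 -1.58] +- [0.12 0.25 0.22] M [-0.003  0.006 -0.011] +- [0.007 0.013 0.017]
```

View pics/k3c.png

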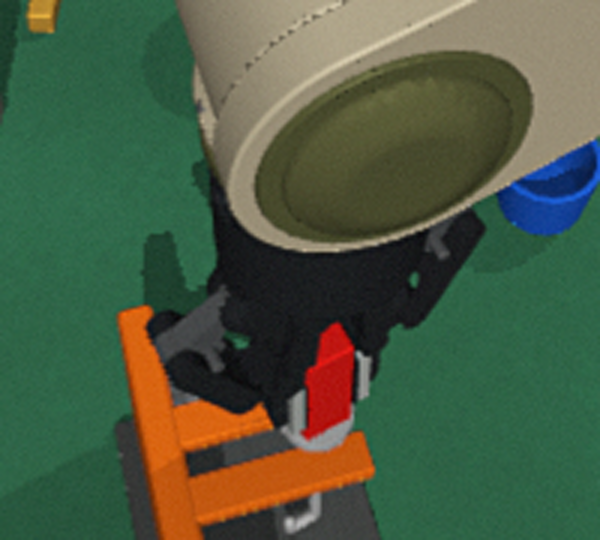

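move_arm --pt "0 0 0.1 0 0 0" --pt "0 0 0.1 0 0 0" --pt "0 0 0.1 0 0 0" --pt "0 0 0.1 0 0 0" --pt "0 0 0.1 0 0 0" --pt "0 0 0.1 0 0 0" --pt "0 0 0.08 0 0 0" --pt "0 0 0.05 0 0 0" --pt "0 0 0.03 0 0 0" --pt "0 0 0 0 0 0"

```text
time_s: 48.9
eef_pos: [496.8, 328.9, 131.3]
ee_rot: [-0.0, 0.482, 0.876, -0.0]
force: [-0.0, 0.3, -1.6]
grip_width: 0.25
```

Run:
```python
import h
from h import *
feel(6,'k4')
```

```text
t 49.2 pos [496.84 328.96 131.33] yaw 0.566 F [ 0.15 -0.14 -1.43] +- [0.17 0.22 0.2 ] M [-0.037 -0.009 -0.015] +- [0.01  0.009 0.015]
```

move_arm --pt "0 0 0.02 0 0 0" --pt "0 0 0.02 0 0 0" --pt "0 0 0.02 0 0 0" --pt "0 0 0 0 0 0" --pt "0 0 0 0 0 0" --pt "0 0 0 0 0 0" --pt "0 0 0 0 0 0" --pt "0 0 0 0 0 0" --pt "0 0 0 0 0 0" --pt "0 0 0 0 0 0"

```text
time_s: 50.2
eef_pos: [496.9, 329.0, 131.2]
ee_rot: [0.0, 0.482, 0.876, 0.0]
force: [-2.9, -1.1, 5.9]
grip_width: 0.249
```

Run:
```python
import h
from h import *
feel(6,'k5')
```

```text
t 50.5 pos [496.87 328.97 131.18] yaw 0.566 F [-2.18 -1.55  5.68] +- [0.12 0.17 0.17] M [-0.253  0.492  0.01 ] +- [0.007 0.007 0.004]
```

move_arm --pt "0 0 -0.03 0 0 0" --pt "0 0 0 0 0 0" --pt "0 0 0 0 0 0" --pt "0 0 0 0 0 0" --pt "0 0 0 0 0 0" --pt "0 0 0 0 0 0" --pt "0 0 0 0 0 0" --pt "0 0 0 0 0 0" --pt "0 0 0 0 0 0" --pt "0 0 0 0 0 0" --newtons 20

```text
time_s: 51.5
eef_pos: [496.9, 329.0, 131.2]
ee_rot: [0.0, 0.482, 0.876, 0.0]
force: [-1.2, -2.1, 5.2]
grip_width: 0.25
```

move_arm --pt "0 0 0 0 0 0" --pt "0 0 0 0 0 0" --pt "0 0 0 0 0 0" --pt "0 0 0 0 0 0" --pt "0 0 0 0 0 0" --pt "0 0 0 0 0 0" --pt "0 0 0 0 0 0" --pt "0 0 0 0 0 0" --pt "0 0 0 0 0 0" --pt "0 0 0 0 0 0" --grip 8.54

```text
time_s: 52.5
eef_pos: [496.8, 329.0, 131.0]
ee_rot: [0.0, 0.482, 0.876, 0.0]
force: [0.3, -0.1, 0.6]
grip_width: 1.004
```

Run:
```python
import h
from h import *
feel(2,'k6');print(st()[0]['grip_width'])
im=cv2.imread('pics/k6_full.png');crop(im,220,300,200,180,3,"pics/k6c.png")
```

```text
t 52.6 pos [496.83 328.96 131.01] yaw 0.566 F [ 0.86  0.01 -0.06] +- [0.49 0.04 0.42] M [-0.016  0.005 -0.018] +- [0.012 0.012 0.016]
0.99765065765646
```

View pics/k6c.png

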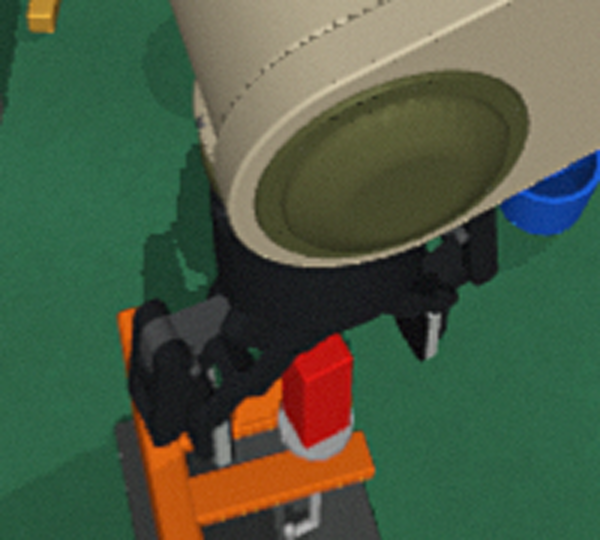

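Hook hangs as before. Retreat straight up, then aside for a clear look.

move_arm --pt "0 0 -0.5 0 0 0" --pt "0 0 -1.0 0 0 0" --pt "0 0 -1.5 0 0 0" --pt "0 0 -1.5 0 0 0" --pt "0 0 -1.5 0 0 0" --pt "0 0 -1.5 0 0 0" --pt "0 0 -1.5 0 0 0" --pt "0 0 -1.0 0 0 0" --pt "0 0 -0.5 0 0 0" --pt "0 0 0 0 0 0"

```text
time_s: 53.6
eef_pos: [496.9, 329.0, 236.6]
ee_rot: [0.0, 0.482, 0.876, 0.0]
force: [0.2, 0.5, -0.2]
grip_width: 1.001
```

move_arm --pt "0 -1 0 0 0 0" --pt "0 -2 0 0 0 0" --pt "0 -2 0 0 0 0" --pt "0 -2 0 0 0 0" --pt "0 -2 0 0 0 0" --pt "0 -2 0 0 0 0" --pt "0 -1.5 0 0 0 0" --pt "0 -0.5 0 0 0 0" --pt "0 0 0 0 0 0" --pt "0 0 0 0 0 0"

```text
time_s: 54.6
eef_pos: [387.5, 259.5, 235.8]
ee_rot: [-0.0, 0.482, 0.876, -0.0]
force: [0.4, 0.2, 0.3]
grip_width: 1.0
```

Run:
```python
from h import *
S=eyes.capture("side");T=eyes.capture("top");cv2.imwrite("pics/z_s.png",S);cv2.imwrite("pics/z_t.png",T)
s,p,y,tz=st();print(s['time_s'],p,s['dq'].round(3))
```

```text
54.7 [387.51529588 259.47188233 235.75639508] [ 0.001 -0.003  0.004 -0.     0.002 -0.001]
```

View pics/z_s.png

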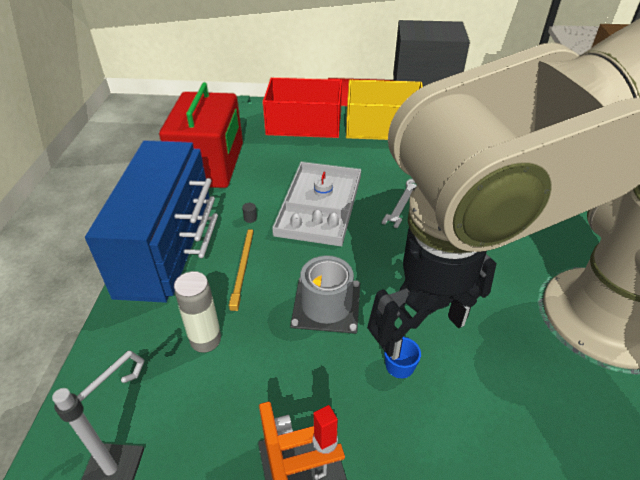

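View pics/z_t.png

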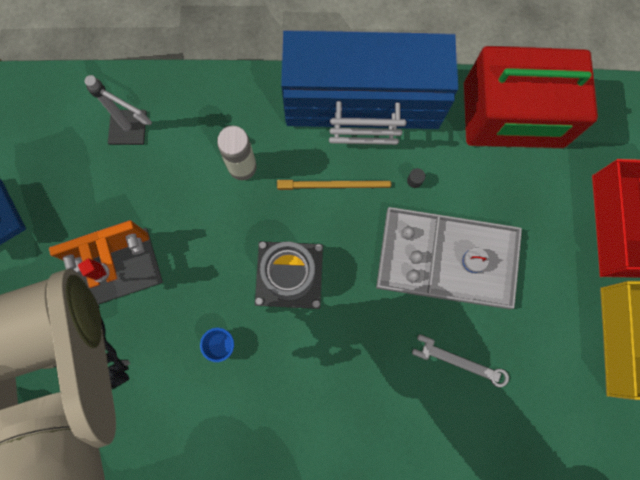

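The final pictures show the key upright in the empty part of the tray (top 478,260; side 322,185). The hook hangs in its fork (side 325,425; top 90,268), the well is empty, and everything else looks unmoved.

```bash
python3 -c "
from rig import order
print(order.finish_job())"
```

```text
the job is handed in; nothing more can be done
None
```

The job is done and was handed in at about 55 s. The key stands upright in the empty part of the tray, and the hook hangs back in its fork at its original pose and heading.

- **Getting the key out:** I passed the hook's foot through the ring from the −x side. A first 1.5 to 2.5 mm pull on the floor reached about 2 N, close to tilting the key. I then lifted it about 1 mm, so it hung free under the lip (about 0.4 kg), and eased it 6 to 6.5 mm to −x. It came straight up past the lip with only its own weight on the wrist.
- **Setting it down and rehanging:** I lowered the key onto the tray floor, unhooked it with no measurable side force, and hung the hook back up. The hook was pressed onto the prongs with about 7 N before I let go.
- **Last checks:** In both final camera views the key is upright, the hook is in its fork, the well is empty and nothing else appears moved. The gripper was open and clear of everything.
- **What was less certain:** I never felt a clear force when the key met the wall. I judged contact from the ring falling behind the hook in the picture (0.2 mm while the hook went 0.5 mm) and from how far the key had travelled, which was a little more than the nominal 5 mm. The two cameras also disagreed by 1 to 2 mm, so I placed the hook by comparing hook and ring in the same picture.

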